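# Load two filter cubes into a spring-fed microscope magazine

### The arm

A 6-joint arm with a two-finger parallel gripper is mounted at the origin on the work surface. World frame = base frame: x ahead of the robot, y to its left, z up, the work surface at z = 0. Lengths are in m, angles in degrees, forces in N, time in s.
With the tool pointing down it reaches from about 0.35 to 0.875 m from the base axis. Payload 4.2 kg.
Tool frame: the origin (TCP) lies midway between the tips of the shut fingers; the grasp point (between the pads) lies 19 mm behind it; z points along the fingers, y is the line along which they close (so a half turn about z gives the same grasp; the last joint's range is limited). The gripper opens to 87 mm and grips with 3 to 60 N. Pads are 19 mm wide; open, the fingers measure 117 mm over their backs; the gripper's body (75 mm by 190 mm) begins 51 mm behind the grasp point.
Start: joints at [-55.428, 22.042, 0.453, 0, -68.411, -14.817], TCP at [0.211, -0.588, 0.223] pointing down, gripper open.
Joint ranges: [-179.83, 179.83], [-69.29, 118.12], [-61.27, 80.66], [-181.25, 117.63], [-171.15, -9.14], [-177.46, 177.46]. Speed limits (degrees/s): [159.86, 159.86, 180, 180, 180, 180].

### API

Orientations are given as a 3x3 rotation matrix whose columns are the frame's x, y, z axes.
In Python, from station import sense, capture, camera_params, finish_job gives the robot as it stands.
- The arm moves only by the tool drive_tool, never from a script. Its argument "rows" is a list of rows, each an object of numbers: "tx", "ty", "tz": the shift along the tool's x, y, z in cm; "ax", "ay", "az": the turn, a rotation vector about the tool's x, y, z in rad; "claw": the finger opening in cm, from 0 to 8.7. In form: [{"tx": .., "ty": .., "tz": .., "ax": .., "ay": .., "az": .., "claw": ..}, ...]. A call has 1 to 10 rows; each row shifts and turns the commanded pose from where the row before left it, along the tool's axes as they then stand; what a row does not reach is not made up. A row lasts 1/12 s, in which the tool goes at most 41.7 mm and 7.16 degrees, less where a joint would pass 70% of its speed; a pose out of reach is approached as far as the arm can. A call with a gripper value outside its range is refused whole. The fingers move at their own pace and stop on an object; the grip force is fixed at half the most. Time passes only in rows, so rows that do not move let the fingers close. It gives the time, the measured TCP pose, the force, the opening and the grip force at its end, in the units of the state.
- sense(): the state, without advancing time (a new reading comes with each control period).
- capture(name): name is "side" or "top" or "wrist"; returns (picture, depth): 384x512x3 uint8, red, green, blue; 384x512 float32, m along the optical axis (not along the pixel's ray), 0 where there is no reading.
- camera_params(name): a dict with "intrinsics" (3x3 intrinsics, pixels), "R" (3x3) and "t" (3): a world point X has camera coordinates R X + t; the wrist camera has in their place "tool_from_camera" (4x4, takes a point from camera to tool coordinates, whose origin is the TCP and whose axes are the flange's). Camera axes: x right, y down, z forward; pixel columns grow to the right and rows downward; lengths in m; the calibration is good to about 2 mm. A picture is of the moment at which its call begins: read the wrist's pose just before it. camera_params takes no time and is no camera call.
- finish_job(): hands the job in; it is judged then, once.
The state is a dict: "time_s": time; "joints": joint angles; "joint_velocities": joint speeds; "effort": joint torques, N m; "tcp_pos": TCP position; "ee_rot": TCP orientation; "wrist_force": force on the tool from outside, world axes, zero at the start; "moment": the same for the moment, N m; "gripper_width": opening from 0.0 (shut) to 1.0 (fully open); "gripper_force": force on a finger pad.
Only numpy, scipy, OpenCV 4.12 (cv2) and the standard library are available. Lean on these libraries where they do the work, as an engineer would, in place of code of your own. Each camera call takes 0.05 s, during which the arm holds its last target. There are 200 camera calls.

### The job

Load the two filter cubes into the spring-fed magazine: first the green-topped cube against the end stop, then the blue-topped one between it and the orange follower. The follower shuts by itself, so push it back with the cube in hand until there is room, lower the cube upright until it is felt to rest on the floor of the track, and only then let go, so that the follower closes up and clamps the row. Do it gently, forcing nothing, and leave the bottle, the slide box and the jar where they stand.

Things in the scene. Friction and masses are not known exactly. Their poses are not given: they have to be found in the camera images.
- cube_green: Filter cube with a GREEN top plate: black block 30 mm (its x) x 40 mm (its y) x 44 mm high (z), about 0.09 kg, bottom edges chamfered 2 mm, a round lens on each y face. Origin at the centre of its underside, z up. Starts upright on the table. Either way round (half turn about z) is fine.
- cube_blue: Filter cube with a BLUE top plate, otherwise the same as the green one: 30 (x) x 40 (y) x 44 mm high (z), origin at the centre of its underside.
- magazine: Fixed aluminium feed track, open on top, along its own y. Origin at table height. Side walls 34 mm apart (a cube, its y along the track, has 2 mm free each side), 7 mm thick, their tops flaring out 3 mm between z = 18 and 24 mm. End stop across the -y end: inner face at y = -43 mm, top at z = 40 mm; the +y end at y = 82 mm. A seated cube reaches at most z = 59 mm; carry the next one above it.
- bed: Fixed grey base of the magazine, 66 x 142 mm, origin and axes as the magazine's. It carries the dark steel track floor, a plate set to a different height each time, its top 6 to 15 mm above the table; this is NOT reported: feel for it (it is firm). A weak brass spring pin per slot stands 1.5 mm out of it and must be pressed in. A cube let go above the floor may hang, clamped by the follower.
- follower (a joint): How far the orange follower is pushed back to the magazine's +y, in m: 0 shut on the end stop (start), 0.040 with one cube clamped, 0.080 with two, 0.084 hard end of travel (4 mm to spare for the second cube), where force rises steeply. A spring pushes it to -y with 4 N at 0 to 6.4 N at 0.084, damped (25 N per m/s). Lowering a cube along its face rubs with up to 6 N.
- follower_face (a point): Middle of the top edge of the follower's flat face, which looks to the magazine's -y and presses on the cubes. The follower is an upright orange plate 27 mm wide (x), 10 mm thick, from just above the track floor to 82 mm above the table, so it rises above seated cubes and can be pushed there. Moves with the follower.
- slot_front (a point): Place of the green cube when loaded, against the end stop: point at TABLE height (not floor height) below the cube's centre, magazine x 0, y -23 mm. Axes as the magazine's.
- slot_rear (a point): Place of the blue cube when loaded, behind the green one: point at TABLE height (not floor height) below the cube's centre, magazine x 0, y +17 mm. Axes as the magazine's.
- oil_bottle: Bystander: small amber immersion-oil bottle, 30 mm across, 75 mm high. Origin at the centre of its underside.
- slide_box: Bystander: flat dark grey slide box 179 x 94 x 34 mm. Origin at the centre of its underside.
- lens_jar: Bystander: jar of lens cleaner with a white cap, 52 mm across, 70 mm high. Origin at the centre of its underside.

How it is judged (in metres and radians):
On the way, in this order (a step that is already met when the one before it is completed fails the run):
1. the green cube, still held, has been lowered onto the track floor (it bears on it with over 1 N) (contact force between cube_green and bed above 1 N and contact force between the fingers and cube_green above 1 N and angle between cube_green's own z axis and vertical below 0.12 rad and x of cube_green in the frame of slot_front between -0.005 and 0.005 m), for 0.02 s.
2. the green cube stands let go on the track floor against the end stop, with the follower closed up on it (y of cube_green in the frame of slot_front between -0.0035 and 0.0035 m and x of cube_green in the frame of slot_front between -0.004 and 0.004 m and contact force between cube_green and bed above 0.15 N and angle between cube_green's own z axis and vertical below 0.05 rad and angle between the y axis of cube_green and the y axis of magazine, either way round below 0.1 rad and contact force between the fingers and cube_green below 0.3 N and linear speed of cube_green below 0.02 m/s and value of joint follower between 0.0365 and 0.0435 m), for 0.2 s.
3. the blue cube, still held, has been lowered onto the track floor (it bears on it with over 1 N) (contact force between cube_blue and bed above 1 N and contact force between the fingers and cube_blue above 1 N and angle between cube_blue's own z axis and vertical below 0.12 rad and x of cube_blue in the frame of slot_rear between -0.005 and 0.005 m), for 0.02 s.
4. the blue cube stands let go on the track floor behind the green one, with the follower closed up on it (y of cube_blue in the frame of slot_rear between -0.0035 and 0.0035 m and x of cube_blue in the frame of slot_rear between -0.004 and 0.004 m and contact force between cube_blue and bed above 0.15 N and angle between cube_blue's own z axis and vertical below 0.05 rad and angle between the y axis of cube_blue and the y axis of magazine, either way round below 0.1 rad and contact force between the fingers and cube_blue below 0.3 N and linear speed of cube_blue below 0.02 m/s and value of joint follower between 0.077 and 0.0835 m), for 0.2 s.
At the end, for the whole second after the job is handed in: Both cubes stand let go and at rest on the track floor (on its pins, within 1.5 mm), green at slot_front, blue at slot_rear, within 3.5 mm along and 4 mm across the track, upright within 0.05 rad, aligned with it within 0.1 rad; the follower is closed up on them (joint 77 to 83.5 mm) (all of step 4 and y of cube_green in the frame of slot_front between -0.0035 and 0.0035 m and x of cube_green in the frame of slot_front between -0.004 and 0.004 m and contact force between cube_green and bed above 0.15 N and angle between cube_green's own z axis and vertical below 0.05 rad and angle between the y axis of cube_green and the y axis of magazine, either way round below 0.1 rad and contact force between the fingers and cube_green below 0.3 N and linear speed of cube_green below 0.02 m/s); the robot touches nothing.
It fails at once if a filter cube is pressed against the magazine, its follower or its floor with more than 35 N (contact force between any of cube_green, cube_blue and magazine above 35 N or contact force between any of cube_green, cube_blue and bed above 35 N).
It fails at once if one cube is pressed on the other with more than 35 N (contact force between cube_green and cube_blue above 35 N).
It fails at once if the robot itself presses on the magazine or its follower with more than 35 N (contact force between the arm and magazine above 35 N).
It fails at once if the oil bottle, slide box or lens jar is shifted by more than 20 mm (distance of any of oil_bottle, slide_box, lens_jar from where it was at the start of the episode above 0.02 m).
It also fails if it takes over 70 s, if anything falls off the work surface, if the arm or the gripper's body presses on something with over 40 N, if the wrist force passes 120 N, or if a joint passes its speed limit or range.

## Working session

There is one attempt and no reset: what is moved stays moved. The work goes in short steps, Python scripts to look and compute and a tool call to move; the robot and the scene stay as the last step left them, time stands still between calls to the robot, and variables do not carry over. Pictures are saved under pics/ and viewed, at most 10 in all, crops included, and the job is handed in when it is done.

Besides the shell and the picture viewer there is one more tool, called by a JSON object that holds its "api" and its "payload". drive_tool: Moves the arm, as the interface text tells. Its arguments: {"type":"object","properties":{"rows":{"type":"array"}},"required":["rows"]}

```bash
mkdir -p pics
cat > h.py <<'E'
import numpy as np, cv2
from station import sense, capture, camera_params
def cloud(n):
    s=sense(); p,d=capture(n); c=camera_params(n); K=np.array(c["intrinsics"])
    v,u=np.mgrid[:384,:512]
    X=np.stack([(u-K[0,2])/K[0,0]*d,(v-K[1,2])/K[1,1]*d,d],-1)
    if n=="wrist":
        T=np.array(c["tool_from_camera"]); X=X@T[:3,:3].T+T[:3,3]
        X=X@np.array(s["ee_rot"]).T+np.array(s["tcp_pos"])
    else: X=(X-np.array(c["t"]))@np.array(c["R"])
    X[d==0]=np.nan
    return p,X
E
python3 - <<'E'
from h import *
for n in("top","side"):
    p,X=cloud(n); cv2.imwrite(f"pics/{n}0.png",p[:,:,::-1]); np.savez(f"{n}0.npz",p=p,X=X)
s=sense(); print(s["tcp_pos"],np.round(s["ee_rot"],3),s["gripper_width"],s["time_s"],s["wrist_force"])
E
```

```text
[ 0.21109086 -0.58769153  0.22156839] [[-0.941 -0.338 -0.001]
 [-0.338  0.941  0.002]
 [ 0.     0.002 -1.   ]] 0.9988513710852562 0.1 [ 0.18421082 -0.57621483  0.38095307]
```

View pics/top0.png

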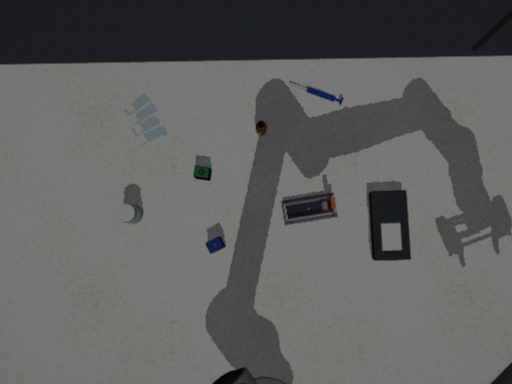

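View pics/side0.png

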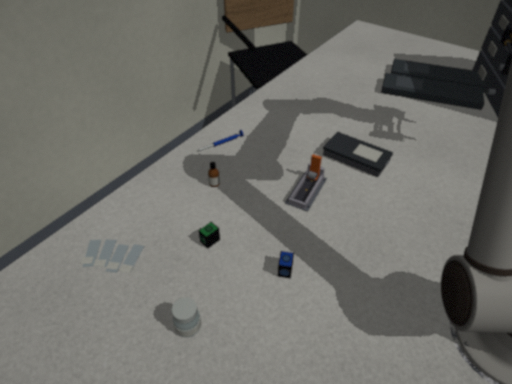

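The top view shows green at px (202,173), blue at (215,245), the magazine around (309,208) with the follower at (332,203). The side view agrees: green (209,234), blue (286,264), follower (315,165). Next I measure these.

Run:
```python
from h import *
from h import cv2
for n in("top","side"):
    z=np.load(f"{n}0.npz"); p,X=z["p"],z["X"]
    hsv=cv2.cvtColor(p,cv2.COLOR_RGB2HSV); h,s,v=[hsv[...,i] for i in range(3)]
    box={"top":{"g":(185,155,220,190),"b":(200,230,232,260),"f":(322,190,345,215)},"side":{"g":(195,215,225,250),"b":(270,245,300,280),"f":(300,145,330,185)}}[n]
    for k,(lo,hi) in {"g":(40,85),"b":(100,130),"f":(3,20)}.items():
        u0,v0,u1,v1=box[k]; m=np.zeros(h.shape,bool)
        m[v0:v1,u0:u1]=((h>=lo)&(h<=hi)&(s>130)&(v>45))[v0:v1,u0:u1]
        P=X[m]; P=P[np.isfinite(P[:,2])]
        zt=np.percentile(P[:,2],90); Q=P[P[:,2]>zt-.006]
        r=cv2.minAreaRect((Q[:,:2]*1000).astype(np.float32))
        print(n,k,m.sum(),len(Q),"med",np.median(Q,0).round(4),"rect",np.round(r[0],1),np.round(r[1],1),round(r[2],1))
    if n=="top":
        M=X[190:226,278:340]; F=M.reshape(-1,3); F=F[(F[:,2]>.004)]
        for lo,hi in((.006,.035),(.015,.03),(.06,.09)):
            Q=F[(F[:,2]>lo)&(F[:,2]<hi)]; r=cv2.minAreaRect((Q[:,:2]*1000).astype(np.float32)); print(lo,len(Q),np.round(r[0],1),np.round(r[1],1),round(r[2],1))
        print(np.nanmedian(X[280:320,60:150],(0,1)))
c=cv2.resize(np.load("top0.npz")["p"][150:260,180:350,::-1],None,fx=4.5,fy=4.5,interpolation=cv2.INTER_CUBIC)
cv2.imwrite("pics/crop0.png",cv2.convertScaleAbs(c,alpha=1.8))
```

```text
top g 92 82 med [0.6308 0.1583 0.0446] rect [629.9 158.7] [36.1 25.7] 80.7
top b 152 139 med [0.4391 0.1241 0.0443] rect [439.9 124.2] [26.5 36. ] 26.0
top f 51 37 med [ 0.5409 -0.1751  0.0811] rect [ 540.9 -175.9] [25.6  8.4] 8.6
0.006 601 [ 528.7 -123.8] [ 68.9 136. ] 9.7
0.015 306 [ 531.8 -120.4] [ 47.9 125.6] 8.7
0.06 54 [ 540.5 -177. ] [26.7 10.3] 8.6
[ 2.97835360e-01  4.19802181e-01 -3.85795231e-04]
side g 106 106 med [0.6259 0.1635 0.0456] rect [627.  161.8] [33.2 24. ] 78.3
side b 181 162 med [0.439  0.1265 0.0456] rect [439.7 125.6] [25.9 35.6] 26.4
side f 157 34 med [ 0.5397 -0.1731  0.0796] rect [ 541.  -173.9] [22.2  7.3] 11.4
```

View pics/crop0.png

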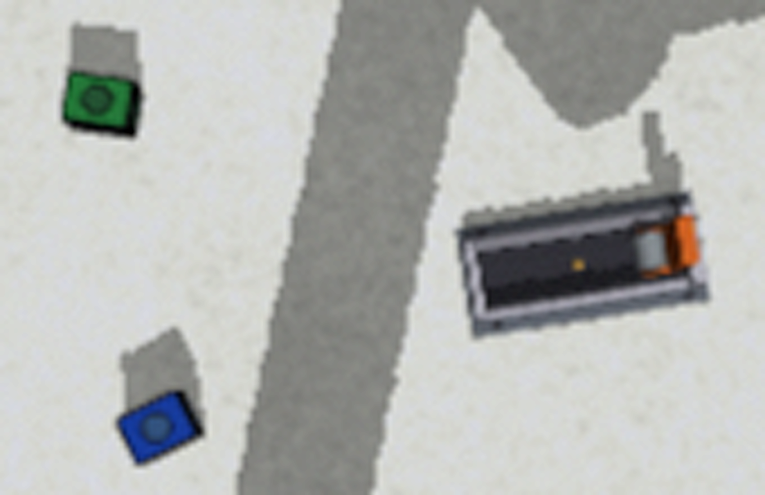

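The crop shows green at (100,100), blue at (160,428), and the track with the orange follower at its right (world −y) end, so the end stop is there. Magazine x is therefore about 9° in world. I'll go over the magazine for a near look.

```bash
cat >> h.py <<'E'
from scipy.spatial.transform import Rotation as Ro
def Rt(yaw):  # tool down, tool y at world yaw (deg)
    a=np.radians(yaw); y=np.array([np.cos(a),np.sin(a),0]); z=np.array([0,0,-1.]); return np.stack([np.cross(y,z),y,z],1)
def to(x,y,z,yaw):
    s=sense(); R=np.array(s["ee_rot"]); T=Rt(yaw); d=np.array([x,y,z])-s["tcp_pos"]
    print("turn",Ro.from_matrix(R.T@T).as_rotvec().round(4),"shift after turn cm",(T.T@d*100).round(2),"now",(R.T@d*100).round(2))
E
python3 - <<'E'
from h import *
to(.53,-.13,.26,189)
print(np.round(camera_params("wrist")["tool_from_camera"],3),camera_params("wrist")["intrinsics"])
E
```

```text
turn [ 1.7000e-03  1.3000e-03 -1.3832e+00] shift after turn cm [-40.22 -38.66  -3.84] now [-45.48  32.31  -3.78]
[[ 0.    -0.958 -0.286  0.081]
 [ 1.     0.    -0.    -0.   ]
 [ 0.    -0.286  0.958 -0.162]
 [ 0.     0.     0.     1.   ]] [[269.48936399   0.         255.34184357]
 [  0.         269.48936399 194.91943943]
 [  0.           0.           1.        ]]
```

{"api": "drive_tool", "payload": {"rows": [{"az": -0.12},{"az": -0.12},{"az": -0.12},{"az": -0.12},{"az": -0.12},{"az": -0.12},{"az": -0.12},{"az": -0.12},{"az": -0.12},{"az": -0.12}]}}

```text
invalid input at $.rows[0]: expected keys tx, ty, tz, ax, ay, az, claw
```

{"api": "drive_tool", "payload": {"rows": [{"az": -0.0916},{"az": -0.0916},{"tx": -2.7,"ty": -2.6,"tz": -0.5},{"tx": -2.7,"ty": -2.6,"tz": -0.5},{"tx": -2.7,"ty": -2.6,"tz": -0.5},{"tx": -2.7,"ty": -2.6,"tz": -0.5},{"tx": -2.7,"ty": -2.6,"tz": -0.5},{"tx": -2.7,"ty": -2.6,"tz": -0.5},{"tx": -2.7,"ty": -2.6,"tz": -0.5},{"tx": -2.7,"ty": -2.6,"tz": -0.5}]}}

```text
invalid input at $.rows[0]: expected keys tx, ty, tz, ax, ay, az, claw
```

{"api": "drive_tool", "payload": {"rows": [{"tx": -2.7,"ty": -2.6},{"tx": -2.7,"ty": -2.6},{"tx": -2.7,"ty": -2.6},{"tx": -2.7,"ty": -2.6},{"tx": -2.7,"ty": -2.6},{"tx": -2.7,"ty": -2.6},{"tx": -2.4,"ty": -2.3},{},{}]}}

```text
invalid input at $.rows[0]: expected keys tx, ty, tz, ax, ay, az, claw
```

Run:
```python
from h import *
s=sense(); print(s["tcp_pos"],np.round(s["ee_rot"],3))
p,X=cloud("wrist"); cv2.imwrite("pics/w0.png",p[:,:,::-1]); np.savez("w0.npz",p=p,X=X)
```

```text
[ 0.21109086 -0.58769153  0.22156839] [[-0.941 -0.338 -0.001]
 [-0.338  0.941  0.002]
 [ 0.     0.002 -1.   ]]
```

View pics/w0.png

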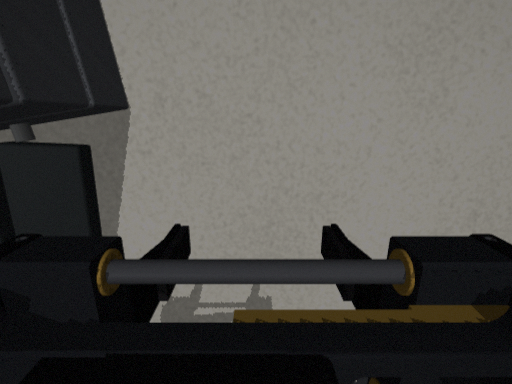

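The view shows the gripper filling the lower half of the picture, so the target must lie on the tool's +x side. The rows also need all their keys.

{"api": "drive_tool", "payload": {"rows": [{"tx": 0,"ty": 0,"tz": -0.4,"ax": 0,"ay": 0,"az": -0.12,"claw": 8.7},{"tx": 0,"ty": 0,"tz": -0.4,"ax": 0,"ay": 0,"az": -0.12,"claw": 8.7},{"tx": 0,"ty": 0,"tz": -0.4,"ax": 0,"ay": 0,"az": -0.12,"claw": 8.7},{"tx": 0,"ty": 0,"tz": -0.4,"ax": 0,"ay": 0,"az": -0.12,"claw": 8.7},{"tx": 0,"ty": 0,"tz": -0.4,"ax": 0,"ay": 0,"az": -0.12,"claw": 8.7},{"tx": 0,"ty": 0,"tz": -0.4,"ax": 0,"ay": 0,"az": -0.12,"claw": 8.7},{"tx": 0,"ty": 0,"tz": -0.4,"ax": 0,"ay": 0,"az": -0.12,"claw": 8.7},{"tx": 0,"ty": 0,"tz": -0.4,"ax": 0,"ay": 0,"az": -0.12,"claw": 8.7},{"tx": 0,"ty": 0,"tz": -0.4,"ax": 0,"ay": 0,"az": -0.12,"claw": 8.7},{"tx": 0,"ty": 0,"tz": -0.4,"ax": 0,"ay": 0,"az": -0.12,"claw": 8.7}]}}

```text
time_s: 0.98
tcp_pos: [0.2112, -0.5879, 0.2623]
ee_rot: [[-0.02, -1.0, -0.0], [-1.0, 0.02, 0.001], [-0.001, 0.0, -1.0]]
wrist_force: [0.5, -0.3, 0.2]
gripper_width: 1.005
gripper_force: 0.0
```

{"api": "drive_tool", "payload": {"rows": [{"tx": 0,"ty": 0,"tz": 0,"ax": 0,"ay": 0,"az": -0.0916,"claw": 8.7},{"tx": 0,"ty": 0,"tz": 0,"ax": 0,"ay": 0,"az": -0.0916,"claw": 8.7},{"tx": -3,"ty": -2.2,"tz": 0,"ax": 0,"ay": 0,"az": 0,"claw": 8.7},{"tx": -3,"ty": -2.2,"tz": 0,"ax": 0,"ay": 0,"az": 0,"claw": 8.7},{"tx": -3,"ty": -2.2,"tz": 0,"ax": 0,"ay": 0,"az": 0,"claw": 8.7},{"tx": -3,"ty": -2.2,"tz": 0,"ax": 0,"ay": 0,"az": 0,"claw": 8.7},{"tx": -3,"ty": -2.2,"tz": 0,"ax": 0,"ay": 0,"az": 0,"claw": 8.7},{"tx": -3,"ty": -2.2,"tz": 0,"ax": 0,"ay": 0,"az": 0,"claw": 8.7},{"tx": -3,"ty": -2.2,"tz": 0,"ax": 0,"ay": 0,"az": 0,"claw": 8.7},{"tx": -3,"ty": -2.2,"tz": 0,"ax": 0,"ay": 0,"az": 0,"claw": 8.7}]}}

```text
time_s: 1.82
tcp_pos: [0.3478, -0.3218, 0.2624]
ee_rot: [[0.156, -0.988, -0.0], [-0.988, -0.156, 0.0], [-0.0, 0.0, -1.0]]
wrist_force: [1.3, -0.1, -0.1]
gripper_width: 1.001
gripper_force: 0.0
```

Run:
```python
from h import *
s=sense(); print(s["time_s"],s["tcp_pos"],np.round(s["joints"],1))
to(.515,-.04,.26,189)
```

```text
1.8167 [ 0.34776    -0.32182904  0.2624432 ] [-23.1   5.4 -16.   -0.  -68.6  32.1]
turn [ 0.      0.0002 -0.0002] shift after turn cm [-25.22 -20.93   0.24] now [-25.22 -20.92   0.25]
```

{"api": "drive_tool", "payload": {"rows": [{"tx": -3.1,"ty": -2.6,"tz": 0,"ax": 0,"ay": 0,"az": 0,"claw": 8.7},{"tx": -3.1,"ty": -2.6,"tz": 0,"ax": 0,"ay": 0,"az": 0,"claw": 8.7},{"tx": -3.1,"ty": -2.6,"tz": 0,"ax": 0,"ay": 0,"az": 0,"claw": 8.7},{"tx": -3.1,"ty": -2.6,"tz": 0,"ax": 0,"ay": 0,"az": 0,"claw": 8.7},{"tx": -3.1,"ty": -2.6,"tz": 0,"ax": 0,"ay": 0,"az": 0,"claw": 8.7},{"tx": -3.1,"ty": -2.6,"tz": 0,"ax": 0,"ay": 0,"az": 0,"claw": 8.7},{"tx": -3.1,"ty": -2.6,"tz": 0,"ax": 0,"ay": 0,"az": 0,"claw": 8.7},{"tx": -3.1,"ty": -2.6,"tz": 0,"ax": 0,"ay": 0,"az": 0,"claw": 8.7},{"tx": 0,"ty": 0,"tz": 0,"ax": 0,"ay": 0,"az": 0,"claw": 8.7},{"tx": 0,"ty": 0,"tz": 0,"ax": 0,"ay": 0,"az": 0,"claw": 8.7}]}}

```text
time_s: 2.65
tcp_pos: [0.5146, -0.0443, 0.2617]
ee_rot: [[0.16, -0.987, -0.002], [-0.987, -0.16, -0.0], [-0.0, 0.002, -1.0]]
wrist_force: [-0.1, 0.5, -0.3]
gripper_width: 1.004
gripper_force: 0.0
```

Run:
```python
from h import *
s=sense(); print(s["tcp_pos"],np.round(s["ee_rot"],3))
p,X=cloud("wrist"); cv2.imwrite("pics/w1.png",p[:,:,::-1]); np.savez("w1.npz",p=p,X=X)
```

```text
[ 0.51458173 -0.04432047  0.26174693] [[ 0.16  -0.987 -0.002]
 [-0.987 -0.16  -0.   ]
 [-0.     0.002 -1.   ]]
```

View pics/w1.png

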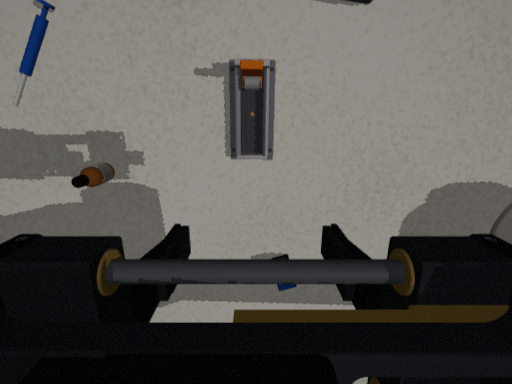

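The view shows the magazine at px (232–275, 60–158), the follower at (252,70), and the bottle well clear at the left. Next I fit the magazine frame.

Run:
```python
from h import *
z=np.load("w1.npz"); p,X=z["p"],z["X"]
F=X[50:170,220:290]; C=p[50:170,220:290].reshape(-1,3); F=F.reshape(-1,3)
h=cv2.cvtColor(C[None],cv2.COLOR_RGB2HSV)[0]
def rect(m,n):
    Q=F[m]; r=cv2.minAreaRect((Q[:,:2]*1000).astype(np.float32)); print(n,m.sum(),np.round(r[0],1),np.round(r[1],1),round(r[2],1),"z",np.median(Q[:,2]).round(4)); return r
zz=F[:,2]
print(np.histogram(zz,bins=np.arange(-.005,.09,.003)))
rect((zz>.004)&(zz<.03),"bed"); rect((zz>.02)&(zz<.03),"walltop"); rect((zz>.035)&(zz<.044),"stop")
rect((zz>.075)&(h[:,0]>3)&(h[:,0]<20)&(h[:,1]>130),"follower")
# profile in guess frame
a=np.radians(9); ex=np.array([np.cos(a),np.sin(a)]); ey=np.array([-ex[1],ex[0]])
o=np.array([.5345,-.1395]); q=(F[:,:2]-o); lx=q@ex*1000; ly=q@ey*1000
for y0 in (0,30,60):
  m=(abs(ly-y0)<8); 
  print(y0,[(b,round(float(np.median(zz[m&(abs(lx-b)<1.5)]))*1000,1)) for b in range(-36,37,3) if (m&(abs(lx-b)<1.5)).any()])
m=abs(lx)<8
print([(b,round(float(np.median(zz[m&(abs(ly-b)<1.5)]))*1000,1)) for b in range(-63,96,3) if (m&(abs(ly-b)<1.5)).any()])
# yaw from wall-top midline
for y0 in range(-20,80,10):
  m=(zz>.0205)&(zz<.028)&(abs(ly-y0)<5); print(y0,lx[m&(lx>0)].mean().round(2),lx[m&(lx<0)].mean().round(2),end="; ")
```

```text
(array([  34, 3436, 1452, 1271,  355,   24,   47,  318,  337,  335,   44,
         41,   97,  113,   87,   64,   19,    1,    0,   18,    3,    4,
         16,    1,   12,    9,    0,   20,  109,   96,    0]), array([-0.005, -0.002,  0.001,  0.004,  0.007,  0.01 ,  0.013,  0.016,
        0.019,  0.022,  0.025,  0.028,  0.031,  0.034,  0.037,  0.04 ,
        0.043,  0.046,  0.049,  0.052,  0.055,  0.058,  0.061,  0.064,
        0.067,  0.07 ,  0.073,  0.076,  0.079,  0.082,  0.085,  0.088]))
bed 2757 [ 531.  -126.3] [ 63.8 138.5] 8.7 z 0.0072
walltop 605 [ 530.2 -121.6] [ 46.5 124.6] 8.8 z 0.023
stop 215 [ 538.5 -175.5] [45.6 32.5] 9.6 z 0.0393
follower 223 [ 539.  -177.1] [25.7  9.3] 9.3 z 0.0818
0 [(-36, 0.5), (-33, 3.1), (-30, 3.1), (-27, 3.6), (-24, 18.4), (-21, 23.2), (-18, 6.2), (-15, 6.5), (-12, 6.4), (-9, 6.6), (-6, 6.7), (-3, 6.3), (0, 6.1), (3, 6.5), (6, 6.0), (9, 6.7), (12, 6.3), (15, 11.6), (18, 22.8), (21, 18.0), (24, 2.5), (27, 3.3), (30, 2.9), (33, -0.2), (36, -0.2)]
30 [(-36, -0.3), (-33, 3.0), (-30, 3.0), (-27, 2.9), (-24, 18.0), (-21, 23.6), (-18, 6.9), (-15, 6.4), (
[... 511 characters left out ...]
6), (-42, 81.8), (-39, 82.2), (-36, 82.0), (-33, 54.0), (-30, 33.2), (-27, 34.7), (-24, 34.8), (-21, 34.8), (-18, 32.5), (-15, 6.8), (-12, 6.4), (-9, 6.3), (-6, 6.0), (-3, 6.6), (0, 6.3), (3, 6.1), (6, 6.3), (9, 6.5), (12, 6.2), (15, 7.1), (18, 6.6), (21, 6.3), (24, 6.1), (27, 6.6), (30, 6.5), (33, 6.1), (36, 6.4), (39, 6.3), (42, 7.0), (45, 6.6), (48, 6.4), (51, 6.4), (54, 6.2), (57, 6.4), (60, 6.0), (63, 6.6), (66, 6.0), (69, 6.6), (72, 6.4), (75, 14.5), (78, 20.0), (81, 19.7), (84, -0.4), (87, 0.3), (90, 0.1), (93, -0.2)]
-20 17.04 -19.91; -10 17.9 -21.57; 0 18.24 -21.54; 10 18.12 -21.15; 20 18.41 -21.03; 30 18.28 -21.06; 40 18.49 -21.23; 50 18.87 -21.24; 60 18.66 -21.07; 70 18.71 -21.19;
```

Run:
```python
from h import *
to(.642,.24,.26,170.7)
```

```text
turn [ 1.60e-03 -2.00e-04  3.21e-01] shift after turn cm [-30.24  -8.03   0.19] now [-26.16 -17.16   0.17]
```

{"api": "drive_tool", "payload": {"rows": [{"tx": 0,"ty": 0,"tz": 0,"ax": 0,"ay": 0,"az": 0.107,"claw": 8.7},{"tx": 0,"ty": 0,"tz": 0,"ax": 0,"ay": 0,"az": 0.107,"claw": 8.7},{"tx": 0,"ty": 0,"tz": 0,"ax": 0,"ay": 0,"az": 0.107,"claw": 8.7},{"tx": -3.8,"ty": -1,"tz": 0,"ax": 0,"ay": 0,"az": 0,"claw": 8.7},{"tx": -3.8,"ty": -1,"tz": 0,"ax": 0,"ay": 0,"az": 0,"claw": 8.7},{"tx": -3.8,"ty": -1,"tz": 0,"ax": 0,"ay": 0,"az": 0,"claw": 8.7},{"tx": -3.8,"ty": -1,"tz": 0,"ax": 0,"ay": 0,"az": 0,"claw": 8.7},{"tx": -3.8,"ty": -1,"tz": 0,"ax": 0,"ay": 0,"az": 0,"claw": 8.7},{"tx": -3.8,"ty": -1,"tz": 0,"ax": 0,"ay": 0,"az": 0,"claw": 8.7},{"tx": -3.8,"ty": -1,"tz": 0,"ax": 0,"ay": 0,"az": 0,"claw": 8.7}]}}

```text
time_s: 3.53
tcp_pos: [0.6269, 0.2047, 0.2629]
ee_rot: [[-0.165, -0.986, -0.0], [-0.986, 0.165, -0.0], [0.0, 0.0, -1.0]]
wrist_force: [0.0, 0.4, -0.1]
gripper_width: 1.004
gripper_force: 0.0
```

{"api": "drive_tool", "payload": {"rows": [{"tx": -3.6,"ty": -1,"tz": 0,"ax": 0,"ay": 0,"az": 0,"claw": 8.7},{"tx": 0,"ty": 0,"tz": 0,"ax": 0,"ay": 0,"az": 0,"claw": 8.7},{"tx": 0,"ty": 0,"tz": 0,"ax": 0,"ay": 0,"az": 0,"claw": 8.7}]}}

```text
time_s: 3.78
tcp_pos: [0.6424, 0.2388, 0.2609]
ee_rot: [[-0.163, -0.987, -0.002], [-0.987, 0.163, -0.001], [0.002, 0.002, -1.0]]
wrist_force: [0.7, -0.9, 1.2]
gripper_width: 1.003
gripper_force: 0.0
```

```bash
cat >> h.py <<'E'
def cube(lo,hi,ce):
    p,X=cloud("wrist"); hsv=cv2.cvtColor(p,cv2.COLOR_RGB2HSV); h,s,v=[hsv[...,i] for i in range(3)]
    m=(h>=lo)&(h<=hi)&(s>110)&(v>40)&(np.hypot(X[...,0]-ce[0],X[...,1]-ce[1])<.04)&(abs(X[...,2]-.044)<.007)
    Q=X[m]; r=cv2.minAreaRect((Q[:,:2]*1000).astype(np.float32)); vv,uu=np.where(m)
    print(m.sum(),"px",uu.mean().round(),vv.mean().round(),"med",np.median(Q,0).round(4),"rect",np.round(r[0],1),np.round(r[1],1),round(r[2],1),"z",np.median(Q[:,2]).round(4))
    # same fit in pixels, cast to z=0.044 top plane
    return p
E
python3 - <<'E'
from h import *
print(sense()["time_s"],sense()["tcp_pos"])
p=cube(40,85,(.629,.16)); cv2.imwrite("pics/w2.png",p[:,:,::-1])
E
```

```text
3.7833 [0.64240472 0.23876056 0.26088409]
558 px 256.0 112.0 med [0.6265 0.1568 0.0447] rect [626.7 157.1] [36.1 25.9] 80.6 z 0.0447
```

Green is at (0.6267, 0.1571), top z 0.0447 as it must be, and its y axis is at 80.6°. I'll grasp it with the tips 21 mm above the table, to clear the walls later.

{"api": "drive_tool", "payload": {"rows": [{"tx": 3.3,"ty": 0.2,"tz": 0,"ax": 0,"ay": 0,"az": 0,"claw": 8.7},{"tx": 3.3,"ty": 0,"tz": 0,"ax": 0,"ay": 0,"az": 0,"claw": 6},{"tx": 1.7,"ty": 0,"tz": 2,"ax": 0,"ay": 0,"az": 0,"claw": 6},{"tx": 0,"ty": 0,"tz": 4,"ax": 0,"ay": 0,"az": 0,"claw": 6},{"tx": 0,"ty": 0,"tz": 4,"ax": 0,"ay": 0,"az": 0,"claw": 6},{"tx": 0,"ty": 0,"tz": 4,"ax": 0,"ay": 0,"az": 0,"claw": 6},{"tx": 0,"ty": 0,"tz": 3,"ax": 0,"ay": 0,"az": 0,"claw": 6},{"tx": 0,"ty": 0,"tz": 0,"ax": 0,"ay": 0,"az": 0,"claw": 6},{"tx": 0,"ty": 0,"tz": 0,"ax": 0,"ay": 0,"az": 0,"claw": 6}]}}

```text
time_s: 4.58
tcp_pos: [0.6261, 0.155, 0.0924]
ee_rot: [[-0.165, -0.986, -0.002], [-0.986, 0.165, -0.002], [0.002, 0.002, -1.0]]
wrist_force: [-0.6, 0.5, 0.5]
gripper_width: 0.693
gripper_force: 0.0
```

Run:
```python
from h import *
to(.6267,.1571,.021,170.6); print(sense()["time_s"])
```

```text
turn [ 0.0018 -0.0023 -0.0013] shift after turn cm [-0.22 -0.03  7.14] now [-0.23 -0.04  7.14]
4.5833
```

{"api": "drive_tool", "payload": {"rows": [{"tx": -0.2,"ty": 0,"tz": 2.4,"ax": 0.002,"ay": -0.002,"az": 0,"claw": 6},{"tx": 0,"ty": 0,"tz": 2.4,"ax": 0,"ay": 0,"az": 0,"claw": 6},{"tx": 0,"ty": 0,"tz": 2.3,"ax": 0,"ay": 0,"az": 0,"claw": 6},{"tx": 0,"ty": 0,"tz": 0,"ax": 0,"ay": 0,"az": 0,"claw": 6},{"tx": 0,"ty": 0,"tz": 0,"ax": 0,"ay": 0,"az": 0,"claw": 4},{"tx": 0,"ty": 0,"tz": 0,"ax": 0,"ay": 0,"az": 0,"claw": 3.4},{"tx": 0,"ty": 0,"tz": 0,"ax": 0,"ay": 0,"az": 0,"claw": 2.5},{"tx": 0,"ty": 0,"tz": 0,"ax": 0,"ay": 0,"az": 0,"claw": 2.5},{"tx": 0,"ty": 0,"tz": 0,"ax": 0,"ay": 0,"az": 0,"claw": 2.5},{"tx": 0,"ty": 0,"tz": 0,"ax": 0,"ay": 0,"az": 0,"claw": 2.5}]}}

```text
time_s: 5.42
tcp_pos: [0.6278, 0.1596, 0.0226]
ee_rot: [[-0.163, -0.987, 0.004], [-0.987, 0.163, 0.002], [-0.003, -0.004, -1.0]]
wrist_force: [-0.7, -0.8, 5.2]
gripper_width: 0.344
gripper_force: 30.0
```

{"api": "drive_tool", "payload": {"rows": [{"tx": 0,"ty": 0,"tz": 0,"ax": 0,"ay": 0,"az": 0,"claw": 2.5},{"tx": 0,"ty": 0,"tz": 0,"ax": 0,"ay": 0,"az": 0,"claw": 2.5},{"tx": 0,"ty": 0,"tz": 0,"ax": 0,"ay": 0,"az": 0,"claw": 2.5}]}}

```text
time_s: 5.67
tcp_pos: [0.6279, 0.1596, 0.0226]
ee_rot: [[-0.163, -0.987, 0.004], [-0.987, 0.163, 0.002], [-0.003, -0.003, -1.0]]
wrist_force: [-0.5, -0.2, 5.9]
gripper_width: 0.343
gripper_force: 30.0
```

Grasped: the opening is 29.9 mm, which matches 30. The TCP sits 2.5 mm off the cube centre in tool x, and I account for that below. Next I lift and carry.

{"api": "drive_tool", "payload": {"rows": [{"tx": 0,"ty": 0,"tz": -1,"ax": 0,"ay": 0,"az": 0,"claw": 2.5},{"tx": 0,"ty": 0,"tz": -3,"ax": 0,"ay": 0,"az": 0,"claw": 2.5},{"tx": 0,"ty": 0,"tz": -3,"ax": 0,"ay": 0,"az": 0,"claw": 2.5},{"tx": 0,"ty": 0,"tz": -3,"ax": 0,"ay": 0,"az": 0,"claw": 2.5},{"tx": 0,"ty": 0,"tz": -2.5,"ax": 0,"ay": 0,"az": -0.1,"claw": 2.5},{"tx": 0,"ty": 0,"tz": 0,"ax": 0,"ay": 0,"az": -0.1,"claw": 2.5},{"tx": 0,"ty": 0,"tz": 0,"ax": 0,"ay": 0,"az": -0.1,"claw": 2.5},{"tx": 0,"ty": 0,"tz": 0,"ax": 0,"ay": 0,"az": 0,"claw": 2.5},{"tx": 0,"ty": 0,"tz": 0,"ax": 0,"ay": 0,"az": 0,"claw": 2.5}]}}

```text
time_s: 6.42
tcp_pos: [0.6264, 0.1589, 0.1462]
ee_rot: [[0.133, -0.991, 0.001], [-0.991, -0.133, 0.001], [-0.001, -0.001, -1.0]]
wrist_force: [0.1, 0.5, -1.2]
gripper_width: 0.342
gripper_force: 30.0
```

```bash
cat >> h.py <<'E'
O=np.array([.5333,-.1388]); A=8.8
def mag(mx,my,z,off=0.):  # cube centre in mag mm; off: cube offset along tool x (mm)
    a=np.radians(A); ex=np.array([np.cos(a),np.sin(a)]); ey=np.array([-ex[1],ex[0]])
    w=O+(mx*ex+(my+off)*ey)/1000; to(w[0],w[1],z,180+A)
def where(off=0.):
    s=sense(); a=np.radians(A); ex=np.array([np.cos(a),np.sin(a)]); ey=np.array([-ex[1],ex[0]])
    q=np.array(s["tcp_pos"][:2])-O; f=np.array(s["wrist_force"])
    print("t",s["time_s"],"cube mag",(q@ex*1000).round(1),(q@ey*1000-off).round(1),"z",round(s["tcp_pos"][2]*1000,1),"F mag",(f[:2]@ex).round(1),(f[:2]@ey).round(1),f[2].round(1),"w",round(s["gripper_width"],3))
E
python3 - <<'E'
from h import *
where(2.6); mag(0,-70,.14,2.6)
E
```

```text
t 6.4167 cube mag 137.6 277.4 z 146.2 F mag 0.2 0.5 -1.2 w 0.342
turn [-0.0013  0.0012 -0.0202] shift after turn cm [34.74 13.76  0.62] now [35.01 13.06  0.56]
```

{"api": "drive_tool", "payload": {"rows": [{"tx": 3.1,"ty": 1.25,"tz": 0,"ax": 0,"ay": 0,"az": -0.02,"claw": 2.5},{"tx": 3.1,"ty": 1.25,"tz": 0,"ax": 0,"ay": 0,"az": 0,"claw": 2.5},{"tx": 3.1,"ty": 1.25,"tz": 0,"ax": 0,"ay": 0,"az": 0,"claw": 2.5},{"tx": 3.1,"ty": 1.25,"tz": 0,"ax": 0,"ay": 0,"az": 0,"claw": 2.5},{"tx": 3.1,"ty": 1.25,"tz": 0,"ax": 0,"ay": 0,"az": 0,"claw": 2.5},{"tx": 3.1,"ty": 1.25,"tz": 0,"ax": 0,"ay": 0,"az": 0,"claw": 2.5},{"tx": 3.1,"ty": 1.25,"tz": 0,"ax": 0,"ay": 0,"az": 0,"claw": 2.5},{"tx": 3.1,"ty": 1.25,"tz": 0,"ax": 0,"ay": 0,"az": 0,"claw": 2.5},{"tx": 3.1,"ty": 1.25,"tz": 0,"ax": 0,"ay": 0,"az": 0,"claw": 2.5},{"tx": 3.1,"ty": 1.25,"tz": 0,"ax": 0,"ay": 0,"az": 0,"claw": 2.5}]}}

```text
time_s: 7.25
tcp_pos: [0.5501, -0.1678, 0.1454]
ee_rot: [[0.153, -0.988, 0.001], [-0.988, -0.153, 0.002], [-0.002, -0.001, -1.0]]
wrist_force: [2.1, 0.0, -1.0]
gripper_width: 0.343
gripper_force: 30.0
```

{"api": "drive_tool", "payload": {"rows": [{"tx": 2.0,"ty": 0.6,"tz": 0,"ax": 0,"ay": 0,"az": 0,"claw": 2.5},{"tx": 1.5,"ty": 0.5,"tz": 0,"ax": 0,"ay": 0,"az": 0,"claw": 2.5},{"tx": 0,"ty": 0,"tz": 0,"ax": 0,"ay": 0,"az": 0,"claw": 2.5},{"tx": 0,"ty": 0,"tz": 0,"ax": 0,"ay": 0,"az": 0,"claw": 2.5},{"tx": 0,"ty": 0,"tz": 0,"ax": 0,"ay": 0,"az": 0,"claw": 2.5}]}}

```text
time_s: 7.67
tcp_pos: [0.5455, -0.2023, 0.1454]
ee_rot: [[0.155, -0.988, 0.001], [-0.988, -0.155, 0.002], [-0.002, -0.002, -1.0]]
wrist_force: [0.1, 0.2, -1.0]
gripper_width: 0.344
gripper_force: 30.0
```

Run:
```python
from h import *
where(2.6); mag(0,-70,.069,2.6)
```

```text
t 7.6667 cube mag 2.3 -67.2 z 145.4 F mag 0.2 0.2 -1.0 w 0.344
turn [-0.0017  0.0017  0.0016] shift after turn cm [0.28 0.23 7.64] now [0.29 0.25 7.64]
```

{"api": "drive_tool", "payload": {"rows": [{"tx": 0.3,"ty": 0.24,"tz": 0,"ax": -0.0017,"ay": 0.0017,"az": 0,"claw": 2.5},{"tx": 0,"ty": 0,"tz": 2.5,"ax": 0,"ay": 0,"az": 0,"claw": 2.5},{"tx": 0,"ty": 0,"tz": 2.5,"ax": 0,"ay": 0,"az": 0,"claw": 2.5},{"tx": 0,"ty": 0,"tz": 1.7,"ax": 0,"ay": 0,"az": 0,"claw": 2.5},{"tx": 0,"ty": 0,"tz": 1,"ax": 0,"ay": 0,"az": 0,"claw": 2.5},{"tx": 0,"ty": 0,"tz": 0,"ax": 0,"ay": 0,"az": 0,"claw": 2.5},{"tx": 0,"ty": 0,"tz": 0,"ax": 0,"ay": 0,"az": 0,"claw": 2.5},{"tx": 0,"ty": 0,"tz": 0,"ax": 0,"ay": 0,"az": 0,"claw": 2.5}]}}

```text
time_s: 8.33
tcp_pos: [0.545, -0.206, 0.07]
ee_rot: [[0.156, -0.988, 0.003], [-0.988, -0.156, -0.001], [0.001, -0.003, -1.0]]
wrist_force: [0.1, -0.5, -0.9]
gripper_width: 0.341
gripper_force: 30.0
```

Run:
```python
from h import *
where(2.6); mag(0,-60,.068,2.6)
p,X=cloud("side"); cv2.imwrite("pics/s1.png",cv2.resize(p[110:250,230:380,::-1],None,fx=4,fy=4,interpolation=cv2.INTER_CUBIC))
```

```text
t 8.3333 cube mag 1.3 -70.8 z 70.0 F mag 0.1 -0.5 -0.9 w 0.341
turn [-0.0031 -0.0015  0.0035] shift after turn cm [-1.08  0.13  0.2 ] now [-1.08  0.13  0.2 ]
```

View pics/s1.png

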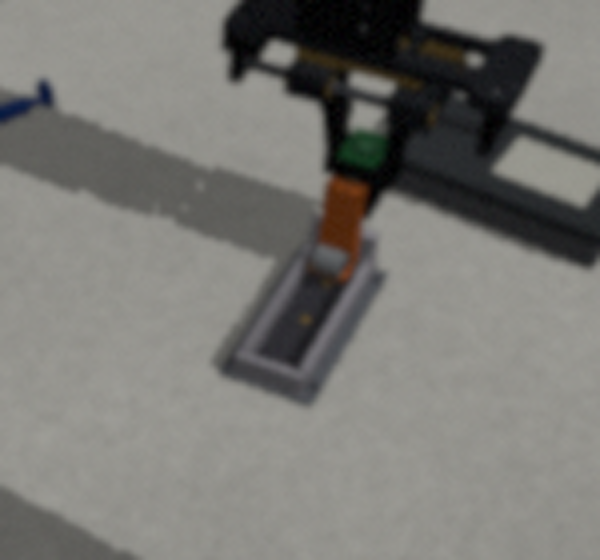

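The side view shows the green cube, upright in the fingers, behind the follower at crop px (345,230). I push gently until I feel contact.

{"api": "drive_tool", "payload": {"rows": [{"tx": -0.3,"ty": 0.13,"tz": 0.1,"ax": -0.003,"ay": -0.0015,"az": 0.003,"claw": 2.5},{"tx": -0.2,"ty": 0,"tz": 0,"ax": 0,"ay": 0,"az": 0,"claw": 2.5},{"tx": -0.1,"ty": 0,"tz": 0,"ax": 0,"ay": 0,"az": 0,"claw": 2.5},{"tx": 0,"ty": 0,"tz": 0,"ax": 0,"ay": 0,"az": 0,"claw": 2.5}]}}

```text
time_s: 8.72
tcp_pos: [0.5418, -0.2002, 0.0683]
ee_rot: [[0.153, -0.988, -0.001], [-0.988, -0.153, 0.0], [-0.001, 0.001, -1.0]]
wrist_force: [0.8, -0.8, -0.5]
gripper_width: 0.344
gripper_force: 30.0
```

{"api": "drive_tool", "payload": {"rows": [{"tx": -0.2,"ty": 0,"tz": 0,"ax": 0,"ay": 0,"az": 0,"claw": 2.5},{"tx": 0,"ty": 0,"tz": 0,"ax": 0,"ay": 0,"az": 0,"claw": 2.5},{"tx": 0,"ty": 0,"tz": 0,"ax": 0,"ay": 0,"az": 0,"claw": 2.5}]}}

```text
time_s: 8.97
tcp_pos: [0.5416, -0.1989, 0.0682]
ee_rot: [[0.153, -0.988, -0.002], [-0.988, -0.153, -0.0], [-0.0, 0.002, -1.0]]
wrist_force: [-0.7, -3.7, 1.1]
gripper_width: 0.339
gripper_force: 30.0
```

{"api": "drive_tool", "payload": {"rows": [{"tx": -0.2,"ty": 0,"tz": 0,"ax": 0,"ay": 0,"az": 0,"claw": 2.5},{"tx": 0,"ty": 0,"tz": 0,"ax": 0,"ay": 0,"az": 0,"claw": 2.5},{"tx": 0,"ty": 0,"tz": 0,"ax": 0,"ay": 0,"az": 0,"claw": 2.5}]}}

```text
time_s: 9.22
tcp_pos: [0.5413, -0.1966, 0.068]
ee_rot: [[0.153, -0.988, -0.002], [-0.988, -0.153, 0.0], [-0.001, 0.001, -1.0]]
wrist_force: [0.3, -5.1, 1.5]
gripper_width: 0.342
gripper_force: 30.0
```

Run:
```python
from h import *
where(2.6); mag(0,-21.5,.068,2.6)
```

```text
t 9.2167 cube mag -1.0 -60.9 z 68.0 F mag -0.5 -5.1 1.5 w 0.342
turn [ 0.0015  0.0006 -0.0003] shift after turn cm [-3.94 -0.1   0.  ] now [-3.94 -0.1   0.01]
```

{"api": "drive_tool", "payload": {"rows": [{"tx": -0.4,"ty": -0.05,"tz": 0,"ax": 0.0015,"ay": 0.0006,"az": 0,"claw": 2.5},{"tx": -0.6,"ty": -0.05,"tz": 0,"ax": 0,"ay": 0,"az": 0,"claw": 2.5},{"tx": -0.6,"ty": 0,"tz": 0,"ax": 0,"ay": 0,"az": 0,"claw": 2.5},{"tx": -0.6,"ty": 0,"tz": 0,"ax": 0,"ay": 0,"az": 0,"claw": 2.5},{"tx": -0.6,"ty": 0,"tz": 0,"ax": 0,"ay": 0,"az": 0,"claw": 2.5},{"tx": -0.6,"ty": 0,"tz": 0,"ax": 0,"ay": 0,"az": 0,"claw": 2.5},{"tx": -0.4,"ty": 0,"tz": 0,"ax": 0,"ay": 0,"az": 0,"claw": 2.5},{"tx": -0.1,"ty": 0,"tz": 0,"ax": 0,"ay": 0,"az": 0,"claw": 2.5},{"tx": 0,"ty": 0,"tz": 0,"ax": 0,"ay": 0,"az": 0,"claw": 2.5},{"tx": 0,"ty": 0,"tz": 0,"ax": 0,"ay": 0,"az": 0,"claw": 2.5}]}}

```text
time_s: 10.05
tcp_pos: [0.5356, -0.1579, 0.0679]
ee_rot: [[0.153, -0.988, -0.002], [-0.988, -0.153, 0.0], [-0.0, 0.002, -1.0]]
wrist_force: [-1.1, -5.7, 1.6]
gripper_width: 0.342
gripper_force: 30.0
```

Run:
```python
from h import *
where(2.6); mag(0,-21.5,.068,2.6); np.savez("t1.npz",X=(c:=cloud("top"))[1],p=c[0])
p,X=c; h=cv2.cvtColor(p,cv2.COLOR_RGB2HSV); m=np.zeros((384,512),bool); m[185:230,280:350]=1
m&=(h[...,0]>3)&(h[...,0]<20)&(h[...,1]>130)&(X[...,2]>.07); print(m.sum())
if m.sum()>5: print(np.round(cv2.minAreaRect((X[m][:,:2]*1000).astype(np.float32))[0],1))
```

```text
t 10.05 cube mag -0.6 -21.8 z 67.9 F mag -2.0 -5.5 1.6 w 0.342
turn [ 0.0016  0.0002 -0.0002] shift after turn cm [-0.03 -0.06 -0.01] now [-0.03 -0.06 -0.01]
0
```

Follower travel from first contact is about 41.5 mm, so there is about 1.5 mm of clearance to the stop. I lower in stages.

{"api": "drive_tool", "payload": {"rows": [{"tx": -0.05,"ty": -0.06,"tz": 0.2,"ax": 0.0015,"ay": 0,"az": 0,"claw": 2.5},{"tx": 0,"ty": 0,"tz": 0.3,"ax": 0,"ay": 0,"az": 0,"claw": 2.5},{"tx": 0,"ty": 0,"tz": 0.3,"ax": 0,"ay": 0,"az": 0,"claw": 2.5},{"tx": 0,"ty": 0,"tz": 0.3,"ax": 0,"ay": 0,"az": 0,"claw": 2.5},{"tx": 0,"ty": 0,"tz": 0.2,"ax": 0,"ay": 0,"az": 0,"claw": 2.5},{"tx": 0,"ty": 0,"tz": 0,"ax": 0,"ay": 0,"az": 0,"claw": 2.5}]}}

```text
time_s: 10.6
tcp_pos: [0.5373, -0.1573, 0.0548]
ee_rot: [[0.153, -0.988, 0.002], [-0.988, -0.153, 0.0], [0.0, -0.002, -1.0]]
wrist_force: [1.2, -4.9, -1.6]
gripper_width: 0.34
gripper_force: 30.0
```

{"api": "drive_tool", "payload": {"rows": [{"tx": 0,"ty": 0,"tz": 0.3,"ax": 0,"ay": 0,"az": 0,"claw": 2.5},{"tx": 0,"ty": 0,"tz": 0.3,"ax": 0,"ay": 0,"az": 0,"claw": 2.5},{"tx": 0,"ty": 0,"tz": 0.3,"ax": 0,"ay": 0,"az": 0,"claw": 2.5},{"tx": 0,"ty": 0,"tz": 0.1,"ax": 0,"ay": 0,"az": 0,"claw": 2.5},{"tx": 0,"ty": 0,"tz": 0,"ax": 0,"ay": 0,"az": 0,"claw": 2.5}]}}

```text
time_s: 11.02
tcp_pos: [0.5374, -0.1573, 0.0449]
ee_rot: [[0.153, -0.988, 0.003], [-0.988, -0.153, 0.0], [0.0, -0.003, -1.0]]
wrist_force: [1.5, -4.7, -0.6]
gripper_width: 0.342
gripper_force: 30.0
```

Run:
```python
from h import *
where(2.6); mag(0,-21.5,.03,2.6)
```

```text
t 11.0167 cube mag 1.2 -21.6 z 44.9 F mag 0.8 -4.9 -0.6 w 0.342
turn [-0.0025 -0.0001 -0.0005] shift after turn cm [-0.01  0.12  1.49] now [-0.01  0.13  1.49]
```

{"api": "drive_tool", "payload": {"rows": [{"tx": 0,"ty": 0.08,"tz": 0.2,"ax": -0.001,"ay": 0,"az": 0,"claw": 2.5},{"tx": 0,"ty": 0,"tz": 0.2,"ax": 0,"ay": 0,"az": 0,"claw": 2.5},{"tx": 0,"ty": 0,"tz": 0.2,"ax": 0,"ay": 0,"az": 0,"claw": 2.5},{"tx": 0,"ty": 0,"tz": 0.2,"ax": 0,"ay": 0,"az": 0,"claw": 2.5},{"tx": 0,"ty": 0,"tz": 0.1,"ax": 0,"ay": 0,"az": 0,"claw": 2.5},{"tx": 0,"ty": 0,"tz": 0,"ax": 0,"ay": 0,"az": 0,"claw": 2.5}]}}

```text
time_s: 11.52
tcp_pos: [0.5367, -0.1575, 0.036]
ee_rot: [[0.153, -0.988, 0.002], [-0.988, -0.153, 0.0], [0.0, -0.002, -1.0]]
wrist_force: [1.3, -5.2, -0.3]
gripper_width: 0.341
gripper_force: 30.0
```

{"api": "drive_tool", "payload": {"rows": [{"tx": 0,"ty": 0,"tz": 0.15,"ax": 0,"ay": 0,"az": 0,"claw": 2.5},{"tx": 0,"ty": 0,"tz": 0.1,"ax": 0,"ay": 0,"az": 0,"claw": 2.5},{"tx": 0,"ty": 0,"tz": 0,"ax": 0,"ay": 0,"az": 0,"claw": 2.5}]}}

```text
time_s: 11.77
tcp_pos: [0.5367, -0.1575, 0.0335]
ee_rot: [[0.153, -0.988, 0.002], [-0.988, -0.153, 0.0], [0.0, -0.002, -1.0]]
wrist_force: [1.9, -5.1, 0.7]
gripper_width: 0.338
gripper_force: 30.0
```

Run:
```python
from h import *
where(2.6); mag(0,-21.5,.03,2.6)
```

```text
t 11.7667 cube mag 0.5 -21.6 z 33.5 F mag 1.1 -5.3 0.7 w 0.338
turn [-0.0017 -0.0001 -0.0004] shift after turn cm [-0.01  0.05  0.35] now [-0.01  0.05  0.35]
```

{"api": "drive_tool", "payload": {"rows": [{"tx": 0,"ty": 0,"tz": 0.1,"ax": 0,"ay": 0,"az": 0,"claw": 2.5},{"tx": 0,"ty": 0,"tz": 0.1,"ax": 0,"ay": 0,"az": 0,"claw": 2.5},{"tx": 0,"ty": 0,"tz": 0,"ax": 0,"ay": 0,"az": 0,"claw": 2.5}]}}

```text
time_s: 12.02
tcp_pos: [0.5367, -0.1575, 0.0316]
ee_rot: [[0.153, -0.988, 0.002], [-0.988, -0.153, 0.0], [0.0, -0.002, -1.0]]
wrist_force: [1.3, -4.9, 1.0]
gripper_width: 0.342
gripper_force: 30.0
```

{"api": "drive_tool", "payload": {"rows": [{"tx": 0,"ty": 0,"tz": 0.1,"ax": 0,"ay": 0,"az": 0,"claw": 2.5},{"tx": 0,"ty": 0,"tz": 0,"ax": 0,"ay": 0,"az": 0,"claw": 2.5},{"tx": 0,"ty": 0,"tz": 0,"ax": 0,"ay": 0,"az": 0,"claw": 2.5}]}}

```text
time_s: 12.27
tcp_pos: [0.5367, -0.1575, 0.0306]
ee_rot: [[0.153, -0.988, 0.002], [-0.988, -0.153, 0.0], [0.0, -0.002, -1.0]]
wrist_force: [1.5, -6.1, 0.9]
gripper_width: 0.341
gripper_force: 30.0
```

{"api": "drive_tool", "payload": {"rows": [{"tx": 0,"ty": 0,"tz": 0.1,"ax": 0,"ay": 0,"az": 0,"claw": 2.5},{"tx": 0,"ty": 0,"tz": 0,"ax": 0,"ay": 0,"az": 0,"claw": 2.5},{"tx": 0,"ty": 0,"tz": 0,"ax": 0,"ay": 0,"az": 0,"claw": 2.5}]}}

```text
time_s: 12.52
tcp_pos: [0.5368, -0.1575, 0.0297]
ee_rot: [[0.153, -0.988, 0.002], [-0.988, -0.153, 0.0], [0.0, -0.002, -1.0]]
wrist_force: [1.4, -4.5, 1.3]
gripper_width: 0.343
gripper_force: 30.0
```

{"api": "drive_tool", "payload": {"rows": [{"tx": 0,"ty": 0,"tz": 0.06,"ax": 0,"ay": 0,"az": 0,"claw": 2.5},{"tx": 0,"ty": 0,"tz": 0,"ax": 0,"ay": 0,"az": 0,"claw": 2.5},{"tx": 0,"ty": 0,"tz": 0,"ax": 0,"ay": 0,"az": 0,"claw": 2.5}]}}

```text
time_s: 12.77
tcp_pos: [0.5368, -0.1575, 0.0291]
ee_rot: [[0.153, -0.988, 0.002], [-0.988, -0.153, 0.0], [0.0, -0.002, -1.0]]
wrist_force: [1.8, -4.5, 2.3]
gripper_width: 0.343
gripper_force: 30.0
```

{"api": "drive_tool", "payload": {"rows": [{"tx": 0,"ty": 0,"tz": 0.06,"ax": 0,"ay": 0,"az": 0,"claw": 2.5},{"tx": 0,"ty": 0,"tz": 0,"ax": 0,"ay": 0,"az": 0,"claw": 2.5},{"tx": 0,"ty": 0,"tz": 0,"ax": 0,"ay": 0,"az": 0,"claw": 2.5}]}}

```text
time_s: 13.02
tcp_pos: [0.5368, -0.1575, 0.0289]
ee_rot: [[0.153, -0.988, 0.002], [-0.988, -0.153, -0.0], [0.0, -0.002, -1.0]]
wrist_force: [-0.8, -4.7, 5.1]
gripper_width: 0.342
gripper_force: 30.0
```

{"api": "drive_tool", "payload": {"rows": [{"tx": 0,"ty": 0,"tz": 0.06,"ax": 0,"ay": 0,"az": 0,"claw": 2.5},{"tx": 0,"ty": 0,"tz": 0,"ax": 0,"ay": 0,"az": 0,"claw": 2.5},{"tx": 0,"ty": 0,"tz": 0,"ax": 0,"ay": 0,"az": 0,"claw": 2.5}]}}

```text
time_s: 13.27
tcp_pos: [0.5368, -0.1575, 0.0289]
ee_rot: [[0.153, -0.988, 0.002], [-0.988, -0.153, -0.0], [0.001, -0.002, -1.0]]
wrist_force: [-1.1, -5.2, 9.3]
gripper_width: 0.346
gripper_force: 30.0
```

The floor is felt: z stopped at 28.9 mm and the force rose to 9 N, which puts the floor at 6.3 mm, matching the depth image. I let go.

{"api": "drive_tool", "payload": {"rows": [{"tx": 0,"ty": 0,"tz": 0,"ax": 0,"ay": 0,"az": 0,"claw": 3.6},{"tx": 0,"ty": 0,"tz": 0,"ax": 0,"ay": 0,"az": 0,"claw": 4.5},{"tx": 0,"ty": 0,"tz": 0,"ax": 0,"ay": 0,"az": 0,"claw": 5.5},{"tx": 0,"ty": 0,"tz": 0,"ax": 0,"ay": 0,"az": 0,"claw": 6},{"tx": 0,"ty": 0,"tz": 0,"ax": 0,"ay": 0,"az": 0,"claw": 6},{"tx": 0,"ty": 0,"tz": 0,"ax": 0,"ay": 0,"az": 0,"claw": 6},{"tx": 0,"ty": 0,"tz": 0,"ax": 0,"ay": 0,"az": 0,"claw": 6},{"tx": 0,"ty": 0,"tz": 0,"ax": 0,"ay": 0,"az": 0,"claw": 6}]}}

```text
time_s: 13.93
tcp_pos: [0.5357, -0.1571, 0.0274]
ee_rot: [[0.153, -0.988, -0.0], [-0.988, -0.153, 0.001], [-0.001, 0.0, -1.0]]
wrist_force: [-0.1, -0.7, 0.8]
gripper_width: 0.687
gripper_force: 0.0
```

Run:
```python
from h import *
where(2.6); to(.4399,.125,.15,206.2)
```

```text
t 13.9333 cube mag -0.5 -21.1 z 27.4 F mag -0.2 -0.7 0.8 w 0.687
turn [ 3.000e-04  6.000e-04 -3.041e-01] shift after turn cm [-29.54  -3.86 -12.26] now [-29.35   5.16 -12.24]
```

{"api": "drive_tool", "payload": {"rows": [{"tx": 0,"ty": 0,"tz": -1,"ax": 0,"ay": 0,"az": 0,"claw": 6},{"tx": 0,"ty": 0,"tz": -4,"ax": 0,"ay": 0,"az": 0,"claw": 6},{"tx": 0,"ty": 0,"tz": -4,"ax": 0,"ay": 0,"az": 0,"claw": 6},{"tx": 0,"ty": 0,"tz": -4,"ax": 0,"ay": 0,"az": 0,"claw": 6},{"tx": 0,"ty": 0,"tz": -4,"ax": 0,"ay": 0,"az": 0,"claw": 8.7},{"tx": -2,"ty": 0,"tz": -3,"ax": 0,"ay": 0,"az": 0,"claw": 8.7},{"tx": -3.5,"ty": 0,"tz": -1.5,"ax": 0,"ay": 0,"az": 0,"claw": 8.7},{"tx": -3.5,"ty": 0,"tz": -1.5,"ax": 0,"ay": 0,"az": 0,"claw": 8.7},{"tx": -2,"ty": 0,"tz": 0,"ax": 0,"ay": 0,"az": 0,"claw": 8.7},{"tx": 0,"ty": 0,"tz": 0,"ax": 0,"ay": 0,"az": 0,"claw": 8.7}]}}

```text
time_s: 14.77
tcp_pos: [0.5189, -0.0458, 0.26]
ee_rot: [[0.156, -0.988, 0.004], [-0.988, -0.156, 0.002], [-0.001, -0.004, -1.0]]
wrist_force: [0.1, -0.7, 0.2]
gripper_width: 0.981
gripper_force: 0.0
```

```bash
cat > chk.py <<'E'
from h import *
import sys
p,X=cloud("wrist"); cv2.imwrite(sys.argv[1],p[:,:,::-1])
hsv=cv2.cvtColor(p,cv2.COLOR_RGB2HSV); h,s,v=[hsv[...,i] for i in range(3)]
a=np.radians(A); ex=np.array([np.cos(a),np.sin(a)]); ey=np.array([-ex[1],ex[0]])
q=X[...,:2]-O; lx=q@ex*1000; ly=q@ey*1000
for n,lo,hi in(("g",40,85),("b",100,130),("f",3,20)):
    m=(h>=lo)&(h<=hi)&(s>110)&(v>40)&(abs(lx)<30)&(abs(ly-10)<80)&(X[...,2]>(.07 if n=="f" else .035))
    if m.sum()<9: continue
    r=cv2.minAreaRect(np.stack([lx[m],ly[m]],1).astype(np.float32)); print(n,m.sum(),np.round(r[0],1),np.round(r[1],1),round(r[2],1),"z",np.median(X[m][:,2]).round(4))
to(.404,.198,.26,206.2)
E
python3 chk.py pics/w3.png
```

```text
g 616 [ -1.5 -24.4] [35.9 25.9] 89.9 z 0.0511
f 1305 [-8.2 33.3] [34.8 78.7] 6.8 z 0.358
turn [-0.0024  0.0004 -0.301 ] shift after turn cm [-27.06  -0.52  -0.09] now [-26.     7.52  -0.08]
```

Green is seated: top at 51 mm = 44 + 6.3, square to the track, at −23 within the camera error. Now the blue cube.

{"api": "drive_tool", "payload": {"rows": [{"tx": 0,"ty": 0,"tz": 0,"ax": -0.0024,"ay": 0,"az": -0.1,"claw": 8.7},{"tx": 0,"ty": 0,"tz": 0,"ax": 0,"ay": 0,"az": -0.1,"claw": 8.7},{"tx": 0,"ty": 0,"tz": 0,"ax": 0,"ay": 0,"az": -0.1,"claw": 8.7},{"tx": -3.9,"ty": 0,"tz": 0,"ax": 0,"ay": 0,"az": 0,"claw": 8.7},{"tx": -3.9,"ty": -0.1,"tz": 0,"ax": 0,"ay": 0,"az": 0,"claw": 8.7},{"tx": -3.9,"ty": -0.1,"tz": 0,"ax": 0,"ay": 0,"az": 0,"claw": 8.7},{"tx": -3.9,"ty": -0.1,"tz": 0,"ax": 0,"ay": 0,"az": 0,"claw": 8.7},{"tx": -3.9,"ty": -0.1,"tz": 0,"ax": 0,"ay": 0,"az": 0,"claw": 8.7},{"tx": -3.9,"ty": -0.1,"tz": 0,"ax": 0,"ay": 0,"az": 0,"claw": 8.7},{"tx": -3.6,"ty": 0,"tz": 0,"ax": 0,"ay": 0,"az": 0,"claw": 8.7}]}}

```text
time_s: 15.65
tcp_pos: [0.4045, 0.1971, 0.258]
ee_rot: [[0.437, -0.899, -0.002], [-0.899, -0.437, -0.0], [-0.001, 0.002, -1.0]]
wrist_force: [0.6, 0.6, -0.1]
gripper_width: 1.004
gripper_force: 0.0
```

{"api": "drive_tool", "payload": {"rows": [{"tx": 0,"ty": 0,"tz": 0,"ax": 0,"ay": 0,"az": 0,"claw": 6},{"tx": 0,"ty": 0,"tz": 0,"ax": 0,"ay": 0,"az": 0,"claw": 6},{"tx": 0,"ty": 0,"tz": 0,"ax": 0,"ay": 0,"az": 0,"claw": 6}]}}

```text
time_s: 15.9
tcp_pos: [0.4054, 0.1958, 0.2578]
ee_rot: [[0.438, -0.899, -0.003], [-0.899, -0.438, -0.001], [-0.001, 0.003, -1.0]]
wrist_force: [-0.3, -0.1, 0.4]
gripper_width: 0.851
gripper_force: 0.0
```

Run:
```python
from h import *
print(sense()["tcp_pos"],np.round(sense()["ee_rot"],3)); p=cube(100,130,(.439,.125)); cv2.imwrite("pics/w4.png",p[:,:,::-1])
to(.4385,.1235,.15,206.2)
```

```text
[0.40541032 0.19577303 0.25778782] [[ 0.438 -0.899 -0.003]
 [-0.899 -0.438 -0.001]
 [-0.001  0.003 -1.   ]]
540 px 256.0 113.0 med [0.4378 0.1219 0.0447] rect [437.5 122.2] [26.4 36.1] 25.5 z 0.0447
turn [ 0.0029  0.0007 -0.0055] shift after turn cm [ 7.9   0.22 10.77] now [ 7.91  0.15 10.77]
```

Blue is at (0.4375, 0.1222), closing yaw 205.7°, top height right.

{"api": "drive_tool", "payload": {"rows": [{"tx": 2.7,"ty": 0.15,"tz": 0,"ax": 0.003,"ay": 0,"az": 0.005,"claw": 6},{"tx": 2.7,"ty": 0.15,"tz": 2,"ax": 0,"ay": 0,"az": 0,"claw": 6},{"tx": 2.6,"ty": 0,"tz": 3,"ax": 0,"ay": 0,"az": 0,"claw": 6},{"tx": 0,"ty": 0,"tz": 4,"ax": 0,"ay": 0,"az": 0,"claw": 6},{"tx": 0,"ty": 0,"tz": 4,"ax": 0,"ay": 0,"az": 0,"claw": 6},{"tx": 0,"ty": 0,"tz": 4,"ax": 0,"ay": 0,"az": 0,"claw": 6},{"tx": 0,"ty": 0,"tz": 2,"ax": 0,"ay": 0,"az": 0,"claw": 6},{"tx": 0,"ty": 0,"tz": 0,"ax": 0,"ay": 0,"az": 0,"claw": 6},{"tx": 0,"ty": 0,"tz": 0,"ax": 0,"ay": 0,"az": 0,"claw": 6},{"tx": 0,"ty": 0,"tz": 0,"ax": 0,"ay": 0,"az": 0,"claw": 6}]}}

```text
time_s: 16.78
tcp_pos: [0.439, 0.1232, 0.0691]
ee_rot: [[0.432, -0.902, 0.003], [-0.902, -0.432, 0.002], [-0.001, -0.003, -1.0]]
wrist_force: [-0.2, 0.4, 1.4]
gripper_width: 0.689
gripper_force: 0.0
```

Run:
```python
from h import *
to(.4375,.1222,.0215,205.7)
```

```text
turn [-0.0035  0.001  -0.0013] shift after turn cm [0.03 0.18 4.76] now [0.03 0.19 4.76]
```

{"api": "drive_tool", "payload": {"rows": [{"tx": 0,"ty": 0.15,"tz": 2,"ax": -0.002,"ay": 0,"az": 0,"claw": 6},{"tx": 0,"ty": 0,"tz": 2,"ax": 0,"ay": 0,"az": 0,"claw": 6},{"tx": 0,"ty": 0,"tz": 0.8,"ax": 0,"ay": 0,"az": 0,"claw": 6},{"tx": 0,"ty": 0,"tz": 0,"ax": 0,"ay": 0,"az": 0,"claw": 6},{"tx": 0,"ty": 0,"tz": 0,"ax": 0,"ay": 0,"az": 0,"claw": 4},{"tx": 0,"ty": 0,"tz": 0,"ax": 0,"ay": 0,"az": 0,"claw": 3.4},{"tx": 0,"ty": 0,"tz": 0,"ax": 0,"ay": 0,"az": 0,"claw": 2.5},{"tx": 0,"ty": 0,"tz": 0,"ax": 0,"ay": 0,"az": 0,"claw": 2.5},{"tx": 0,"ty": 0,"tz": 0,"ax": 0,"ay": 0,"az": 0,"claw": 2.5},{"tx": 0,"ty": 0,"tz": 0,"ax": 0,"ay": 0,"az": 0,"claw": 2.5}]}}

```text
time_s: 17.62
tcp_pos: [0.4368, 0.1232, 0.0203]
ee_rot: [[0.434, -0.901, 0.0], [-0.901, -0.434, 0.002], [-0.001, -0.001, -1.0]]
wrist_force: [0.4, 0.7, 2.9]
gripper_width: 0.344
gripper_force: 30.0
```

{"api": "drive_tool", "payload": {"rows": [{"tx": 0,"ty": 0,"tz": 0,"ax": 0,"ay": 0,"az": 0,"claw": 2.5},{"tx": 0,"ty": 0,"tz": 0,"ax": 0,"ay": 0,"az": 0,"claw": 2.5},{"tx": 0,"ty": 0,"tz": 0,"ax": 0,"ay": 0,"az": 0,"claw": 2.5}]}}

```text
time_s: 17.87
tcp_pos: [0.4369, 0.1232, 0.0204]
ee_rot: [[0.434, -0.901, 0.0], [-0.901, -0.434, 0.001], [-0.001, -0.001, -1.0]]
wrist_force: [0.6, 0.3, 5.9]
gripper_width: 0.343
gripper_force: 30.0
```

Blue is grasped (29.9 mm): TCP 20.4 mm above its underside, offset about 1.2 mm. I lift and turn.

{"api": "drive_tool", "payload": {"rows": [{"tx": 0,"ty": 0,"tz": -1,"ax": 0,"ay": 0,"az": 0,"claw": 2.5},{"tx": 0,"ty": 0,"tz": -3,"ax": 0,"ay": 0,"az": 0,"claw": 2.5},{"tx": 0,"ty": 0,"tz": -3,"ax": 0,"ay": 0,"az": 0,"claw": 2.5},{"tx": 0,"ty": 0,"tz": -3,"ax": 0,"ay": 0,"az": 0,"claw": 2.5},{"tx": 0,"ty": 0,"tz": -3,"ax": 0,"ay": 0,"az": 0.1,"claw": 2.5},{"tx": 0,"ty": 0,"tz": -1,"ax": 0,"ay": 0,"az": 0.1,"claw": 2.5},{"tx": 0,"ty": 0,"tz": 0,"ax": 0,"ay": 0,"az": 0.095,"claw": 2.5},{"tx": 0,"ty": 0,"tz": 0,"ax": 0,"ay": 0,"az": 0,"claw": 2.5},{"tx": 0,"ty": 0,"tz": 0,"ax": 0,"ay": 0,"az": 0,"claw": 2.5}]}}

```text
time_s: 18.62
tcp_pos: [0.4352, 0.122, 0.1589]
ee_rot: [[0.155, -0.988, -0.004], [-0.988, -0.155, -0.001], [-0.0, 0.004, -1.0]]
wrist_force: [-0.1, 0.0, -0.7]
gripper_width: 0.338
gripper_force: 30.0
```

Run:
```python
from h import *
where(1.2); mag(0,-32,.16,1.2)
```

```text
t 18.6167 cube mag -57.1 271.6 z 158.9 F mag -0.1 0.0 -0.7 w 0.338
turn [0.004  0.0001 0.0016] shift after turn cm [30.36 -5.71 -0.11] now [30.37 -5.66 -0.14]
```

{"api": "drive_tool", "payload": {"rows": [{"tx": 3.2,"ty": -0.6,"tz": 0,"ax": 0.003,"ay": 0,"az": 0.001,"claw": 2.5},{"tx": 3.2,"ty": -0.6,"tz": 0,"ax": 0,"ay": 0,"az": 0,"claw": 2.5},{"tx": 3.2,"ty": -0.6,"tz": 0,"ax": 0,"ay": 0,"az": 0,"claw": 2.5},{"tx": 3.2,"ty": -0.6,"tz": 0,"ax": 0,"ay": 0,"az": 0,"claw": 2.5},{"tx": 3.2,"ty": -0.6,"tz": 0,"ax": 0,"ay": 0,"az": 0,"claw": 2.5},{"tx": 3.2,"ty": -0.6,"tz": 0,"ax": 0,"ay": 0,"az": 0,"claw": 2.5},{"tx": 3.2,"ty": -0.6,"tz": 0,"ax": 0,"ay": 0,"az": 0,"claw": 2.5},{"tx": 3.2,"ty": -0.6,"tz": 0,"ax": 0,"ay": 0,"az": 0,"claw": 2.5},{"tx": 3.0,"ty": -0.6,"tz": 0,"ax": 0,"ay": 0,"az": 0,"claw": 2.5},{"tx": 1.7,"ty": -0.3,"tz": 0,"ax": 0,"ay": 0,"az": 0,"claw": 2.5}]}}

```text
time_s: 19.45
tcp_pos: [0.5384, -0.171, 0.1577]
ee_rot: [[0.152, -0.988, -0.002], [-0.988, -0.152, 0.001], [-0.001, 0.002, -1.0]]
wrist_force: [0.8, 0.3, -0.8]
gripper_width: 0.343
gripper_force: 30.0
```

{"api": "drive_tool", "payload": {"rows": [{"tx": 0,"ty": 0,"tz": 0,"ax": 0,"ay": 0,"az": 0,"claw": 2.5},{"tx": 0,"ty": 0,"tz": 0,"ax": 0,"ay": 0,"az": 0,"claw": 2.5},{"tx": 0,"ty": 0,"tz": 0,"ax": 0,"ay": 0,"az": 0,"claw": 2.5}]}}

```text
time_s: 19.7
tcp_pos: [0.5375, -0.1678, 0.1583]
ee_rot: [[0.152, -0.988, -0.002], [-0.988, -0.152, 0.001], [-0.002, 0.001, -1.0]]
wrist_force: [1.0, -0.7, -0.8]
gripper_width: 0.341
gripper_force: 30.0
```

Run:
```python
from h import *
where(1.2); mag(0,-31,.077,1.2)
```

```text
t 19.7 cube mag -0.2 -30.5 z 158.3 F mag 0.9 -0.9 -0.8 w 0.341
turn [ 0.0014  0.0016 -0.0005] shift after turn cm [ 0.05 -0.02  8.13] now [ 0.06 -0.04  8.13]
```

{"api": "drive_tool", "payload": {"rows": [{"tx": 0.1,"ty": 0,"tz": 2,"ax": 0.001,"ay": 0.001,"az": 0,"claw": 2.5},{"tx": 0,"ty": 0,"tz": 2.5,"ax": 0,"ay": 0,"az": 0,"claw": 2.5},{"tx": 0,"ty": 0,"tz": 2,"ax": 0,"ay": 0,"az": 0,"claw": 2.5},{"tx": 0,"ty": 0,"tz": 1.2,"ax": 0,"ay": 0,"az": 0,"claw": 2.5},{"tx": 0,"ty": 0,"tz": 0.4,"ax": 0,"ay": 0,"az": 0,"claw": 2.5},{"tx": 0,"ty": 0,"tz": 0,"ax": 0,"ay": 0,"az": 0,"claw": 2.5},{"tx": 0,"ty": 0,"tz": 0,"ax": 0,"ay": 0,"az": 0,"claw": 2.5},{"tx": 0,"ty": 0,"tz": 0,"ax": 0,"ay": 0,"az": 0,"claw": 2.5}]}}

```text
time_s: 20.37
tcp_pos: [0.5398, -0.1689, 0.0798]
ee_rot: [[0.153, -0.988, 0.005], [-0.988, -0.153, -0.0], [0.001, -0.005, -1.0]]
wrist_force: [-0.4, 1.0, -1.0]
gripper_width: 0.34
gripper_force: 30.0
```

Run:
```python
from h import *
where(1.2); mag(0,-25,.077,1.2)
p,X=cloud("side"); cv2.imwrite("pics/s2.png",cv2.resize(p[130:230,260:370,::-1],None,fx=5,fy=5,interpolation=cv2.INTER_CUBIC))
```

```text
t 20.3667 cube mag 1.8 -31.9 z 79.8 F mag -0.2 1.1 -1.0 w 0.34
turn [-0.0046 -0.001  -0.0002] shift after turn cm [-0.69  0.18  0.28] now [-0.69  0.18  0.28]
```

View pics/s2.png

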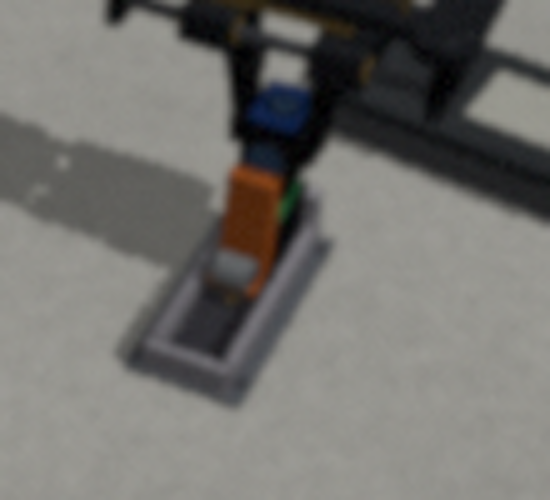

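The view shows the blue cube at crop px (280,110) upright above green (290,200), with the follower at (250,220) in front of it. I push to contact.

{"api": "drive_tool", "payload": {"rows": [{"tx": -0.2,"ty": 0.1,"tz": 0.2,"ax": -0.003,"ay": -0.001,"az": 0,"claw": 2.5},{"tx": -0.3,"ty": 0,"tz": 0,"ax": 0,"ay": 0,"az": 0,"claw": 2.5},{"tx": -0.2,"ty": 0,"tz": 0,"ax": 0,"ay": 0,"az": 0,"claw": 2.5},{"tx": 0,"ty": 0,"tz": 0,"ax": 0,"ay": 0,"az": 0,"claw": 2.5},{"tx": 0,"ty": 0,"tz": 0,"ax": 0,"ay": 0,"az": 0,"claw": 2.5}]}}

```text
time_s: 20.83
tcp_pos: [0.5369, -0.1623, 0.0768]
ee_rot: [[0.152, -0.988, -0.0], [-0.988, -0.152, 0.001], [-0.001, 0.0, -1.0]]
wrist_force: [0.9, -0.7, -0.9]
gripper_width: 0.345
gripper_force: 30.0
```

{"api": "drive_tool", "payload": {"rows": [{"tx": -0.1,"ty": 0,"tz": 0,"ax": 0,"ay": 0,"az": 0,"claw": 2.5},{"tx": 0,"ty": 0,"tz": 0,"ax": 0,"ay": 0,"az": 0,"claw": 2.5},{"tx": 0,"ty": 0,"tz": 0,"ax": 0,"ay": 0,"az": 0,"claw": 2.5}]}}

```text
time_s: 21.08
tcp_pos: [0.5367, -0.1615, 0.0766]
ee_rot: [[0.152, -0.988, -0.001], [-0.988, -0.152, 0.001], [-0.001, 0.001, -1.0]]
wrist_force: [0.6, -0.7, -1.2]
gripper_width: 0.344
gripper_force: 30.0
```

{"api": "drive_tool", "payload": {"rows": [{"tx": -0.1,"ty": 0,"tz": 0,"ax": 0,"ay": 0,"az": 0,"claw": 2.5},{"tx": 0,"ty": 0,"tz": 0,"ax": 0,"ay": 0,"az": 0,"claw": 2.5},{"tx": 0,"ty": 0,"tz": 0,"ax": 0,"ay": 0,"az": 0,"claw": 2.5}]}}

```text
time_s: 21.33
tcp_pos: [0.5366, -0.1609, 0.0766]
ee_rot: [[0.152, -0.988, -0.001], [-0.988, -0.152, 0.0], [-0.0, 0.001, -1.0]]
wrist_force: [-0.2, -3.0, -1.3]
gripper_width: 0.34
gripper_force: 30.0
```

Run:
```python
from h import *
where(1.2); mag(0,18.5,.077,1.2)
```

```text
t 21.3333 cube mag -0.1 -23.5 z 76.6 F mag -0.6 -3.0 -1.3 w 0.34
turn [ 0.0006  0.0002 -0.0014] shift after turn cm [-4.2  -0.01 -0.04] now [-4.2  -0.   -0.04]
```

{"api": "drive_tool", "payload": {"rows": [{"tx": -0.4,"ty": 0,"tz": 0,"ax": 0,"ay": 0,"az": -0.001,"claw": 2.5},{"tx": -0.6,"ty": 0,"tz": 0,"ax": 0,"ay": 0,"az": 0,"claw": 2.5},{"tx": -0.6,"ty": 0,"tz": 0,"ax": 0,"ay": 0,"az": 0,"claw": 2.5},{"tx": -0.6,"ty": 0,"tz": 0,"ax": 0,"ay": 0,"az": 0,"claw": 2.5},{"tx": -0.6,"ty": 0,"tz": 0,"ax": 0,"ay": 0,"az": 0,"claw": 2.5},{"tx": -0.6,"ty": 0,"tz": 0,"ax": 0,"ay": 0,"az": 0,"claw": 2.5},{"tx": -0.4,"ty": 0,"tz": 0,"ax": 0,"ay": 0,"az": 0,"claw": 2.5},{"tx": -0.2,"ty": 0,"tz": 0,"ax": 0,"ay": 0,"az": 0,"claw": 2.5},{"tx": 0,"ty": 0,"tz": 0,"ax": 0,"ay": 0,"az": 0,"claw": 2.5},{"tx": 0,"ty": 0,"tz": 0,"ax": 0,"ay": 0,"az": 0,"claw": 2.5}]}}

```text
time_s: 22.17
tcp_pos: [0.5307, -0.1219, 0.0767]
ee_rot: [[0.153, -0.988, -0.0], [-0.988, -0.153, -0.001], [0.001, 0.0, -1.0]]
wrist_force: [0.8, -6.0, -2.6]
gripper_width: 0.342
gripper_force: 30.0
```

Run:
```python
from h import *
where(1.2); mag(0,18.0,.05,1.2)
```

```text
t 22.1667 cube mag 0.0 15.9 z 76.7 F mag -0.1 -6.0 -2.6 w 0.342
turn [ 0.0004 -0.0007 -0.0002] shift after turn cm [-0.21  0.    2.67] now [-0.21  0.    2.67]
```

{"api": "drive_tool", "payload": {"rows": [{"tx": -0.1,"ty": 0,"tz": 0,"ax": 0,"ay": 0,"az": 0,"claw": 2.5},{"tx": -0.1,"ty": 0,"tz": 0,"ax": 0,"ay": 0,"az": 0,"claw": 2.5},{"tx": 0,"ty": 0,"tz": 0,"ax": 0,"ay": 0,"az": 0,"claw": 2.5},{"tx": 0,"ty": 0,"tz": 0,"ax": 0,"ay": 0,"az": 0,"claw": 2.5}]}}

```text
time_s: 22.5
tcp_pos: [0.5304, -0.12, 0.0767]
ee_rot: [[0.153, -0.988, -0.0], [-0.988, -0.153, -0.001], [0.001, 0.0, -1.0]]
wrist_force: [1.8, -6.2, -3.3]
gripper_width: 0.336
gripper_force: 30.0
```

Run:
```python
from h import *
where(1.2); mag(0,18.0,.05,1.2)
```

```text
t 22.5 cube mag 0.0 17.8 z 76.7 F mag 0.8 -6.4 -3.3 w 0.336
turn [ 0.0004 -0.0008 -0.0004] shift after turn cm [-0.02  0.    2.67] now [-0.02 -0.    2.67]
```

Follower travel is 41.5 mm from contact and the force of 6.3 N is the spring alone, so it is not at the hard end. I lower in stages.

{"api": "drive_tool", "payload": {"rows": [{"tx": 0,"ty": 0,"tz": 0.2,"ax": 0,"ay": 0,"az": 0,"claw": 2.5},{"tx": 0,"ty": 0,"tz": 0.2,"ax": 0,"ay": 0,"az": 0,"claw": 2.5},{"tx": 0,"ty": 0,"tz": 0.2,"ax": 0,"ay": 0,"az": 0,"claw": 2.5},{"tx": 0,"ty": 0,"tz": 0.2,"ax": 0,"ay": 0,"az": 0,"claw": 2.5},{"tx": 0,"ty": 0,"tz": 0.2,"ax": 0,"ay": 0,"az": 0,"claw": 2.5},{"tx": 0,"ty": 0,"tz": 0,"ax": 0,"ay": 0,"az": 0,"claw": 2.5}]}}

```text
time_s: 23.0
tcp_pos: [0.5315, -0.1201, 0.0675]
ee_rot: [[0.153, -0.988, 0.002], [-0.988, -0.153, -0.001], [0.001, -0.002, -1.0]]
wrist_force: [2.4, -5.8, -0.3]
gripper_width: 0.344
gripper_force: 30.0
```

{"api": "drive_tool", "payload": {"rows": [{"tx": 0,"ty": 0,"tz": 0.2,"ax": 0,"ay": 0,"az": 0,"claw": 2.5},{"tx": 0,"ty": 0,"tz": 0.3,"ax": 0,"ay": 0,"az": 0,"claw": 2.5},{"tx": 0,"ty": 0,"tz": 0.3,"ax": 0,"ay": 0,"az": 0,"claw": 2.5},{"tx": 0,"ty": 0,"tz": 0.3,"ax": 0,"ay": 0,"az": 0,"claw": 2.5},{"tx": 0,"ty": 0,"tz": 0.2,"ax": 0,"ay": 0,"az": 0,"claw": 2.5},{"tx": 0,"ty": 0,"tz": 0.2,"ax": 0,"ay": 0,"az": 0,"claw": 2.5},{"tx": 0,"ty": 0,"tz": 0,"ax": 0,"ay": 0,"az": 0,"claw": 2.5}]}}

```text
time_s: 23.58
tcp_pos: [0.5316, -0.12, 0.0525]
ee_rot: [[0.153, -0.988, 0.002], [-0.988, -0.153, -0.001], [0.001, -0.002, -1.0]]
wrist_force: [2.1, -6.6, -0.8]
gripper_width: 0.344
gripper_force: 30.0
```

Run:
```python
from h import *
where(1.2); mag(0,18.0,.03,1.2)
```

```text
t 23.5833 cube mag 1.2 17.6 z 52.5 F mag 1.1 -6.8 -0.8 w 0.344
turn [-0.0023 -0.0012 -0.0001] shift after turn cm [-0.04  0.12  2.25] now [-0.04  0.12  2.25]
```

{"api": "drive_tool", "payload": {"rows": [{"tx": -0.02,"ty": 0.08,"tz": 0.2,"ax": -0.001,"ay": 0,"az": 0,"claw": 2.5},{"tx": 0,"ty": 0,"tz": 0.2,"ax": 0,"ay": 0,"az": 0,"claw": 2.5},{"tx": 0,"ty": 0,"tz": 0.2,"ax": 0,"ay": 0,"az": 0,"claw": 2.5},{"tx": 0,"ty": 0,"tz": 0.2,"ax": 0,"ay": 0,"az": 0,"claw": 2.5},{"tx": 0,"ty": 0,"tz": 0.2,"ax": 0,"ay": 0,"az": 0,"claw": 2.5},{"tx": 0,"ty": 0,"tz": 0.2,"ax": 0,"ay": 0,"az": 0,"claw": 2.5},{"tx": 0,"ty": 0,"tz": 0,"ax": 0,"ay": 0,"az": 0,"claw": 2.5}]}}

```text
time_s: 24.17
tcp_pos: [0.5308, -0.1199, 0.0405]
ee_rot: [[0.153, -0.988, 0.001], [-0.988, -0.153, -0.001], [0.001, -0.001, -1.0]]
wrist_force: [1.6, -6.4, -0.6]
gripper_width: 0.345
gripper_force: 30.0
```

{"api": "drive_tool", "payload": {"rows": [{"tx": 0,"ty": 0,"tz": 0.2,"ax": 0,"ay": 0,"az": 0,"claw": 2.5},{"tx": 0,"ty": 0,"tz": 0.2,"ax": 0,"ay": 0,"az": 0,"claw": 2.5},{"tx": 0,"ty": 0,"tz": 0.2,"ax": 0,"ay": 0,"az": 0,"claw": 2.5},{"tx": 0,"ty": 0,"tz": 0.2,"ax": 0,"ay": 0,"az": 0,"claw": 2.5},{"tx": 0,"ty": 0,"tz": 0.1,"ax": 0,"ay": 0,"az": 0,"claw": 2.5},{"tx": 0,"ty": 0,"tz": 0,"ax": 0,"ay": 0,"az": 0,"claw": 2.5}]}}

```text
time_s: 24.67
tcp_pos: [0.5307, -0.1199, 0.0315]
ee_rot: [[0.153, -0.988, 0.001], [-0.988, -0.153, -0.001], [0.001, -0.001, -1.0]]
wrist_force: [1.3, -5.2, 0.5]
gripper_width: 0.34
gripper_force: 30.0
```

Run:
```python
from h import *
where(1.2); mag(0,18.0,.0267,1.2)
```

```text
t 24.6667 cube mag 0.3 17.8 z 31.5 F mag 0.5 -5.4 0.5 w 0.34
turn [-0.0011 -0.0011 -0.0002] shift after turn cm [-0.02  0.03  0.48] now [-0.02  0.03  0.48]
```

{"api": "drive_tool", "payload": {"rows": [{"tx": 0,"ty": 0,"tz": 0.15,"ax": 0,"ay": 0,"az": 0,"claw": 2.5},{"tx": 0,"ty": 0,"tz": 0.15,"ax": 0,"ay": 0,"az": 0,"claw": 2.5},{"tx": 0,"ty": 0,"tz": 0,"ax": 0,"ay": 0,"az": 0,"claw": 2.5}]}}

```text
time_s: 24.92
tcp_pos: [0.5307, -0.1199, 0.0286]
ee_rot: [[0.153, -0.988, 0.001], [-0.988, -0.153, -0.001], [0.001, -0.001, -1.0]]
wrist_force: [1.1, -6.3, -1.4]
gripper_width: 0.346
gripper_force: 30.0
```

{"api": "drive_tool", "payload": {"rows": [{"tx": 0,"ty": 0,"tz": 0.1,"ax": 0,"ay": 0,"az": 0,"claw": 2.5},{"tx": 0,"ty": 0,"tz": 0,"ax": 0,"ay": 0,"az": 0,"claw": 2.5},{"tx": 0,"ty": 0,"tz": 0,"ax": 0,"ay": 0,"az": 0,"claw": 2.5}]}}

```text
time_s: 25.17
tcp_pos: [0.5307, -0.1199, 0.0277]
ee_rot: [[0.153, -0.988, 0.001], [-0.988, -0.153, -0.001], [0.001, -0.001, -1.0]]
wrist_force: [2.3, -7.1, 1.1]
gripper_width: 0.338
gripper_force: 30.0
```

{"api": "drive_tool", "payload": {"rows": [{"tx": 0,"ty": 0,"tz": 0.1,"ax": 0,"ay": 0,"az": 0,"claw": 2.5},{"tx": 0,"ty": 0,"tz": 0,"ax": 0,"ay": 0,"az": 0,"claw": 2.5},{"tx": 0,"ty": 0,"tz": 0,"ax": 0,"ay": 0,"az": 0,"claw": 2.5}]}}

```text
time_s: 25.42
tcp_pos: [0.5308, -0.1199, 0.0268]
ee_rot: [[0.153, -0.988, 0.001], [-0.988, -0.153, -0.001], [0.001, -0.001, -1.0]]
wrist_force: [1.0, -6.3, 1.9]
gripper_width: 0.343
gripper_force: 30.0
```

{"api": "drive_tool", "payload": {"rows": [{"tx": 0,"ty": 0,"tz": 0.06,"ax": 0,"ay": 0,"az": 0,"claw": 2.5},{"tx": 0,"ty": 0,"tz": 0,"ax": 0,"ay": 0,"az": 0,"claw": 2.5},{"tx": 0,"ty": 0,"tz": 0,"ax": 0,"ay": 0,"az": 0,"claw": 2.5}]}}

```text
time_s: 25.67
tcp_pos: [0.5308, -0.1199, 0.0267]
ee_rot: [[0.153, -0.988, 0.001], [-0.988, -0.153, -0.001], [0.001, -0.001, -1.0]]
wrist_force: [0.0, -5.9, 5.1]
gripper_width: 0.341
gripper_force: 30.0
```

{"api": "drive_tool", "payload": {"rows": [{"tx": 0,"ty": 0,"tz": 0.06,"ax": 0,"ay": 0,"az": 0,"claw": 2.5},{"tx": 0,"ty": 0,"tz": 0,"ax": 0,"ay": 0,"az": 0,"claw": 2.5},{"tx": 0,"ty": 0,"tz": 0,"ax": 0,"ay": 0,"az": 0,"claw": 2.5}]}}

```text
time_s: 25.92
tcp_pos: [0.5308, -0.12, 0.0267]
ee_rot: [[0.153, -0.988, 0.002], [-0.988, -0.153, -0.001], [0.001, -0.001, -1.0]]
wrist_force: [-1.0, -5.3, 8.2]
gripper_width: 0.349
gripper_force: 30.0
```

The floor is felt at exactly the predicted 26.7 mm, with 8 N. I let go, then rise.

{"api": "drive_tool", "payload": {"rows": [{"tx": 0,"ty": 0,"tz": 0,"ax": 0,"ay": 0,"az": 0,"claw": 3.6},{"tx": 0,"ty": 0,"tz": 0,"ax": 0,"ay": 0,"az": 0,"claw": 4.5},{"tx": 0,"ty": 0,"tz": 0,"ax": 0,"ay": 0,"az": 0,"claw": 5.5},{"tx": 0,"ty": 0,"tz": 0,"ax": 0,"ay": 0,"az": 0,"claw": 6},{"tx": 0,"ty": 0,"tz": 0,"ax": 0,"ay": 0,"az": 0,"claw": 6},{"tx": 0,"ty": 0,"tz": 0,"ax": 0,"ay": 0,"az": 0,"claw": 6},{"tx": 0,"ty": 0,"tz": 0,"ax": 0,"ay": 0,"az": 0,"claw": 6},{"tx": 0,"ty": 0,"tz": 0,"ax": 0,"ay": 0,"az": 0,"claw": 6}]}}

```text
time_s: 26.58
tcp_pos: [0.5292, -0.1188, 0.0243]
ee_rot: [[0.153, -0.988, -0.002], [-0.988, -0.153, 0.0], [-0.001, 0.002, -1.0]]
wrist_force: [-0.0, 1.1, -0.6]
gripper_width: 0.686
gripper_force: 0.0
```

{"api": "drive_tool", "payload": {"rows": [{"tx": 0,"ty": 0,"tz": -1,"ax": 0,"ay": 0,"az": 0,"claw": 6},{"tx": 0,"ty": 0,"tz": -4,"ax": 0,"ay": 0,"az": 0,"claw": 6},{"tx": 0,"ty": 0,"tz": -4,"ax": 0,"ay": 0,"az": 0,"claw": 6},{"tx": 0,"ty": 0,"tz": -4,"ax": 0,"ay": 0,"az": 0,"claw": 6},{"tx": 0,"ty": 0,"tz": -4,"ax": 0,"ay": 0,"az": 0,"claw": 6},{"tx": -1,"ty": 0,"tz": -4,"ax": 0,"ay": 0,"az": 0,"claw": 6},{"tx": -3.5,"ty": 0,"tz": -1.5,"ax": 0,"ay": 0,"az": 0,"claw": 6},{"tx": -3.5,"ty": 0,"tz": 0,"ax": 0,"ay": 0,"az": 0,"claw": 6},{"tx": 0,"ty": 0,"tz": 0,"ax": 0,"ay": 0,"az": 0,"claw": 6},{"tx": 0,"ty": 0,"tz": 0,"ax": 0,"ay": 0,"az": 0,"claw": 6}]}}

```text
time_s: 27.42
tcp_pos: [0.5171, -0.0386, 0.2508]
ee_rot: [[0.155, -0.988, 0.0], [-0.988, -0.155, 0.001], [-0.001, -0.0, -1.0]]
wrist_force: [-0.6, 0.3, 0.8]
gripper_width: 0.688
gripper_force: 0.0
```

```bash
sed -i 's/(X\[...,2\]>(/(X[...,2]<.1)\&(X[...,2]>(/' chk.py; python3 chk.py pics/w5.png; python3 -c "
import cv2;p=cv2.imread('pics/w5.png')[20:200,170:350];cv2.imwrite('pics/w5c.png',cv2.resize(p,None,fx=3,fy=3))"
```

```text
g 685 [ -1.1 -24.2] [36.7 26.4] 90.0 z 0.0511
b 647 [-1.2 16. ] [27.  36.8] 0.6 z 0.0511
f 195 [-0.1 40.2] [ 9.4 25.3] 89.9 z 0.0818
turn [ 0.0007  0.0008 -0.3025] shift after turn cm [-26.3   -0.33  -0.98] now [-25.2    7.52  -0.96]
```

View pics/w5c.png

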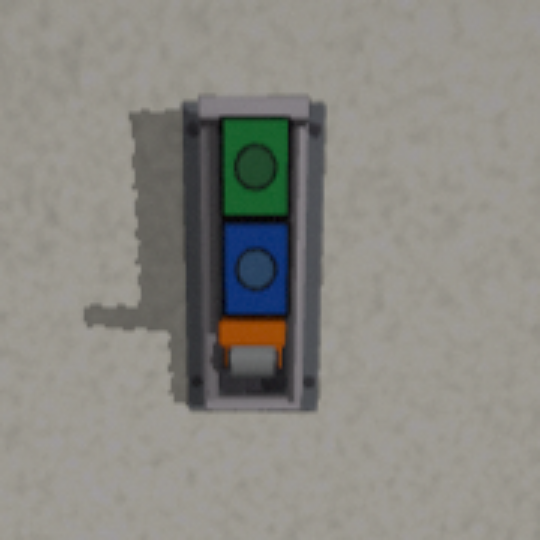

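The view shows green (255,165), blue (255,268) and the follower (252,330) closed up in one straight row. The cubes are 40.2 mm apart and both tops are at 51 mm. I hand in.

```bash
python3 -c "
from station import finish_job; print(finish_job())"
```

```text
the job is handed in; nothing more can be done
None
```

Both cubes are loaded, green against the end stop and blue behind it, let go on the track floor with the follower closed up on them; the job was handed in at about 27.5 s and returned no verdict.

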